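Load the drying bay and start its cycle

ROBOT

A 6-joint arm with a two-finger parallel gripper is mounted at the origin on the work surface. World frame = base frame: x ahead of the robot, y to its left, z up, the work surface at z = 0. Lengths are in m, angles in rad, forces in N, time in s.
With the tool pointing down it reaches from about 0.3 to 0.875 m from the base axis. Payload 6.4 kg.
Tool frame: the origin (TCP) lies at the very end of the fingers, on their centre line; the grasp point (between the pads) lies 19 mm behind it; z points along the fingers, y is the direction in which the jaws open and shut (so a half turn about z gives the same grasp; the last joint's range is limited). The gripper opens to 85 mm and grips with 20 to 120 N. Pads are 22 mm wide; open, the fingers measure 114 mm over their backs; the gripper's body (76 mm by 85 mm) begins 54 mm behind the grasp point. The pads swing forward as they close: fully open they stand 13 mm farther back than shut.
Start: joints at [1.07, 0.181, 1.607, -0, 1.354, -0.206], TCP at [0.167, 0.55, 0.231] pointing down, gripper open.
Joint ranges: [-2.99, 2.99], [-0.89, 2.07], [0.3, 2.58], [-1.14, 4.28], [0, 2.63], [-3.12, 3.12]. Speed limits (rad/s): [2.57, 2.57, 3.01, 3.14, 3.14, 3.14].

INTERFACE

Orientations are given as a unit quaternion [w, x, y, z].
In Python, from bench import * gives the robot as it stands.
- The arm moves only by the tool arm_command, never from a script. Its argument "motion" is text: rows parted by semicolons, each of 7 numbers parted by spaces: the shift along the tool's x, y, z in units of 0.2 m (1.0 is 0.2 m), then the turn, a rotation vector about the tool's x, y, z in units of 60 degrees (1.0 is 60 degrees), then the opening, from 0 (shut) to 1 (fully open). In form: tx ty tz ax ay az grip; .... A call has 1 to 10 rows; each row shifts and turns the pose as measured when the row begins, along the tool's axes as they then stand; what a row does not reach is not made up. A row lasts 1/12 s, in which the tool goes at most 41.7 mm and 7.16 degrees, less where a joint would pass 70% of its speed; a pose out of reach is approached as far as the arm can. A call with a number of a shift or a turn outside -1 to 1 is refused whole. A call with a gripper value outside its range is refused whole. The fingers move at their own pace and stop on an object; the grip force is fixed at half the most. Time passes only in rows, so rows that do not move let the fingers close. It gives the time, the measured TCP pose, the force and the opening at its end, in the units of the state.
- get_obs(): the state, without advancing time (a new reading comes with each control period).
- camera(name): name is "side" or "top"; returns a dict with "img" (384x512x3 uint8, red, green, blue), "intrinsics" (3x3 intrinsics, pixels), "distortion" ([k1, k2, p1, p2, k3] as OpenCV has them; the pictures are not rectified), "pose" (4x4, takes a point from camera to world coordinates). Camera axes: x right, y down, z forward; pixel columns grow to the right and rows downward; lengths in m; the calibration is good to about 2 mm. A picture is of the moment at which its call begins. There is no depth.
- hand_in(): hands the job in, once; it reports no verdict.
Trained networks look in the newest picture that a camera, given by its name, has taken for a name from the list of things; names that differ only in an ending like _2 or _b are one class to them, and where a whole thing is asked for, a point or a joint stands for the part that bears it (a point fixed in the world has none). Each returns a list of dicts, best first, with "conf" (0 to 1); they miss things now and then, are a little off and sometimes report something else, mostly with a low value. They report only what shows in the picture. A call takes as long as a camera call. They do not tell look-alikes from the thing itself.
- search_frame(camera, target): "box" ([left, top, right, bottom] in pixels, round what is visible of it).
The state is a dict: "time_s": time; "q": joint angles; "dq": joint speeds; "joint_efforts": joint torques, N m; "eef_pos": TCP position; "eef_rot": TCP orientation; "wrist_force": force on the tool from outside, world axes, zero at the start; "torque": the same for the moment, N m; "opening": opening from 0.0 (shut) to 1.0 (fully open).
Only numpy, scipy, OpenCV 4.12 (cv2) and the standard library are available. Lean on these libraries where they do the work, as an engineer would, in place of code of your own. Each camera call takes 0.05 s, during which the arm holds its last target.

TASK

Stand all the candlesticks gently and upright on the drying bay's narrow plank, none overhanging an edge and with a clear gap between neighbours, and free the controller's locked hood by pushing the release pin through the access hole in its side. With the bay loaded and the hood up, press clear, then programme three, then start, one key at a time and no other programme key. Then shut the hood until it latches, and leave the pin lying on its mat; leave the other ware alone.

Things in the scene. Friction and masses are not known exactly. Their poses are not given: they have to be found in the camera images.
- candlestick_1: candlestick of damp grey clay: a round saucer 88 mm across and 12 mm thick with an upright tube 36 mm across on its middle, 90 mm tall in all, 0.15 to 0.3 kg. Origin: centre of its underside; z up along the tube. Two or three of the three are present, standing on the bench at the start; they are alike. Grip the tube.
- candlestick_2: another such candlestick
- candlestick_3: another such candlestick
- bay: drying bay, fixed: grey slotted warm-air box (130 x 340 x 55 mm), a round fan 100 mm across on its +y end; two dark red brackets carry a level plank of three wooden slats, 150 mm wide (x) and 400 mm long (y), centred over the origin, its upper face 120 mm above the bench, nothing above it. Origin: centre of the box's underside.
- controller: controller, fixed: dark grey enclosure 160 (x) x 220 (y) x 85 mm high; origin: centre of its underside. Its front faces -x (the robot), its left side +y. On its top are five white keys and a dark display strip under a clear hood with a grey frame, latched shut at the start (its top at 116 mm; raised, its edge stands at 250 mm). The access hole is in a brass boss on its left side.
- hole (a point): centre of the access hole's mouth, on the outer face of a 36 mm square brass boss 12 mm proud of the controller's left side, 30 mm nearer the robot than that side's middle, 56 mm above the bench. Round, 14 mm wide, 14 mm long. Axes as the controller's: push along -y.
- cover (a joint): angle of the hood, rad: 0 shut, 1.65 (its stop) fully open. Hood 160 x 220 mm, 0.22 kg, hinged along the controller's far (+x) upper edge; freed, it springs fully open in 1 to 2 s and stays up. To shut it, push its upper part over from behind (about 2 N), then press it down near its free edge (5 to 8 N for the last 20 mm) until it latches (reads about 0.01); unlatched it springs open.
- hinge (a point): middle of the hood's hinge line, 88 mm above the bench; axes as the controller's, the line runs along y
- cover_face (a point): point on the hood's outer face, on its middle line, 130 mm from the hinge end and 30 mm from the free edge. The outer face lies 28 mm off the hinge line. Axes of the hood: z out of the outer face (up when shut), -x towards the free edge.
- key_clear (a joint): travel of the clear key, m: 0 up, 0.006 fully down. Square key, 26 mm. All keys take 1.5 N at first and 4.5 N fully down, and stand 10 mm above the panel; a key counts as pressed from 4 mm.
- key_prog_1 (a joint): travel of programme key one, m: round key, 28 mm, the left one (+y) of the row of three round keys farther from the robot, 60 mm apart
- key_prog_2 (a joint): travel of programme key two, m: the middle round key
- key_prog_3 (a joint): travel of programme key three, m: the right-hand (-y) round key
- key_start (a joint): travel of the start key, m: the long bar key, 26 x 86 mm
- clear_top (a point): centre of the top of the clear key, nearer the robot, at the left; 95 mm above the bench
- prog_3_top (a point): centre of the top of programme key three
- start_top (a point): centre of the top of the start key, in the nearer row, right of the clear key
- mat: grey felt mat for the pin, fixed, 120 (x) x 230 (y) x 4 mm; origin: centre of its underside
- pin: release pin, 80 g: square wooden handle 80 x 18 x 18 mm with a steel rod 6 mm thick that reaches 110 mm beyond it. Origin: middle of the handle, on the pin's axis (9 mm above what it lies on); x along the pin to its tip. It lies on its mat, tip roughly towards the controller.
- pin_tip (a point): tip of the pin's rod, 150 mm from the middle of the handle
- bowl: dry grey bowl, 150 mm across, to be left alone
- plates: stack of dry grey plates, 150 mm across, to be left alone
- slip_jar: glass jar with a white lid, 72 mm across, to be left alone
- latch_pad (a point): face of the hidden latch's pad at rest, 37 mm behind the hole's mouth; pad 24 mm wide, 28 mm high, sprung (1.5 N at first touch, about 4 N fully back). The hood is freed once the rod's tip has pushed the pad back 6 to 9 mm, and springs up at once; the pad stops at 14 mm and snaps back when the pin is drawn out.
Not all that is in view belongs to the job. What is shaped like the candlestick_1 but purple or yellow is not meant.

How it is judged:
By the outcome, as a careful person would: the job done as asked, in the order asked, and still so for the second after the job is handed in, with the robot touching nothing.
Of candlestick_1, candlestick_2, candlestick_3 only 2 to 3 are there at a start; the rules pass over those that are not, and their reading is None.
At some moment in a run one of candlestick_1, candlestick_2, candlestick_3, pin may be knocked a few centimetres aside while the robot is not near it.
It also fails if it takes over 210 s, if anything falls off the work surface, if the arm or the gripper's body presses on something with over 40 N, if the wrist force passes 120 N, or if a joint passes its speed limit or range.

## Working session

There is one attempt and no reset: what is moved stays moved. The work goes in short steps, Python scripts to look and compute and a tool call to move; the robot and the scene stay as the last step left them, time stands still between calls to the robot, and variables do not carry over. Pictures are saved under pics/ and viewed, and the job is handed in when it is done.

Besides the shell and the picture viewer there is one more tool, called after "Request:" in YAML: its name, and indented under it one key for each argument. arm_command: Moves the arm, as the interface text tells. Shifts and turns lie within -1 to 1; 1 stands for 0.2 m of shift or 60 degrees of turn. Its arguments: {"type":"object","properties":{"motion":{"type":"string"}},"required":["motion"]}

```bash
ls -la; mkdir -p pics; python3 - <<'E'
from bench import *
import cv2
o=get_obs(); print(o)
for n in ("side","top"):
    c=camera(n); cv2.imwrite(f"pics/{n}0.png",cv2.cvtColor(c["img"],cv2.COLOR_RGB2BGR))
    print(n,c["intrinsics"],c["distortion"],c["pose"])
E
```

```text
total 12
drwxr-xr-x  3 agent agent 4096 Dec  7 07:16 .
drwxr-xr-x 23 root  root  4096 Dec  7 07:16 ..
drwxr-xr-x  2 agent agent 4096 Dec  7 07:16 pics
{'time_s': 0.0, 'q': array([ 1.06967889e+00,  1.81509816e-01,  1.60802150e+00, -1.81283071e-05,
        1.35379597e+00, -2.06301137e-01]), 'dq': array([ 0.0012159 , -0.00075036, -0.00036239, -0.00066033, -0.0018549 ,
       -0.00335125]), 'joint_efforts': array([ 1.16749445e-03, -4.44893861e+01, -3.51326108e+01, -1.39424951e-04,
        9.08457820e-03,  3.39710340e-06]), 'eef_pos': array([0.16679048, 0.54969628, 0.23039519]), 'eef_rot': array([-2.92118464e-04,  1.46872895e-01,  9.89154993e-01, -8.16688862e-04]), 'wrist_force': array([ 0.33002708, -1.08208389, -0.61596873]), 'torque': array([-0.00280146, -0.01353764, -0.02116296]), 'opening': 1.0039173473384198}
side [[460.26628      0.         260.50319955]
 [  0.         460.26628    195.18247078]
 [  0.           0.           1.        ]] [-0.13418217  0.          0.          0.          0.        ] [[ 0.99919353 -0.01341714  0.03784531  0.45799735]
 [-0.03547585 -0.73647296  0.67553611 -0.90198025]
 [ 0.01880829 -0.67633391 -0.736355    1.15346847]
 [ 0.          0.          0.          1.        ]]
top [[371.72276494   0.         252.63778693]
 [  0.         371.72276494 192.38154365]
 [  0.           0.           1.        ]] [0.02925554 0.         0.         0.         0.        ] [[-8.45598598e-03 -9.90401441e-01  1.37961884e-01  3.68367962e-01]
 [-9.99963746e-01  8.51324585e-03 -1.75037162e-04  9.05922882e-02]
 [-1.00114638e-03 -1.37958362e-01 -9.90437524e-01  1.25938179e+00]
 [ 0.00000000e+00  0.00000000e+00  0.00000000e+00  1.00000000e+00]]
```

View pics/side0.png

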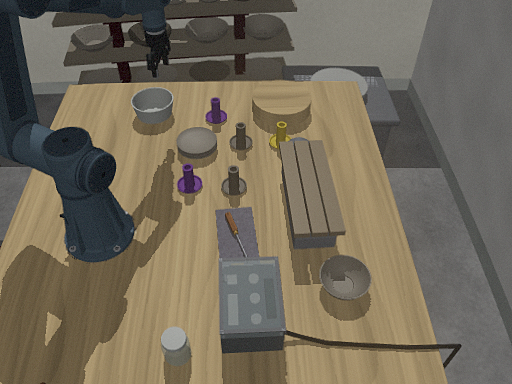

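View pics/top0.png

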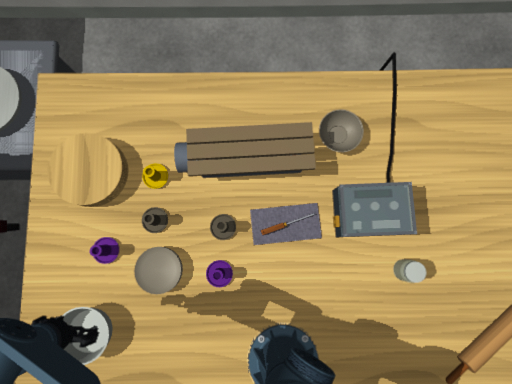

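The side view shows grey candlesticks at about (240,137) and (233,181), and the top view shows them at (155,219) and (223,227). The controller is at top (375,210) and the pin at top (285,224), with its tip towards the controller. Next I'll write the helpers and zoom in.

```bash
cat > h.py <<'E'
import numpy as np, cv2, pickle
from scipy.spatial.transform import Rotation as R
def ray(c,uv):
    p=cv2.undistortPoints(np.array([[uv]],float),c["intrinsics"],np.array(c["distortion"]))[0,0]
    d=c["pose"][:3,:3]@np.array([p[0],p[1],1.]); return c["pose"][:3,3],d/np.linalg.norm(d)
def atz(c,uv,z):
    o,d=ray(c,uv); return o+d*(z-o[2])/d[2]
def tri(c1,u1,c2,u2):
    o1,d1=ray(c1,u1);o2,d2=ray(c2,u2)
    A=np.stack([d1,-d2],1); s=np.linalg.lstsq(A,o2-o1,rcond=None)[0]
    a=o1+d1*s[0];b=o2+d2*s[1]; return (a+b)/2,np.linalg.norm(a-b)
def proj(c,P):
    P=np.atleast_2d(P).astype(float); T=np.linalg.inv(c["pose"])
    r,_=cv2.Rodrigues(T[:3,:3]); return cv2.projectPoints(P.reshape(-1,1,3),r,T[:3,3],c["intrinsics"],np.array(c["distortion"]))[0][:,0]
def shot(tag):
    from bench import camera
    out={}
    for n in ("side","top"):
        c=camera(n); out[n]=c
        cv2.imwrite(f"pics/{n}_{tag}.png",cv2.cvtColor(c["img"],cv2.COLOR_RGB2BGR))
    pickle.dump(out,open(f"pics/{tag}.pkl","wb")); return out
def crop(c,box,f,name,grid=None):
    x0,y0,x1,y1=box; im=cv2.cvtColor(c["img"],cv2.COLOR_RGB2BGR)[y0:y1,x0:x1]
    im=cv2.resize(im,None,fx=f,fy=f,interpolation=cv2.INTER_CUBIC)
    if grid:
        for x in range(-(-x0//grid)*grid,x1,grid):
            cv2.line(im,(int((x-x0+.5)*f),0),(int((x-x0+.5)*f),6),(0,0,255),1); cv2.putText(im,str(x),(int((x-x0)*f),18),0,.4,(0,0,255),1)
        for y in range(-(-y0//grid)*grid,y1,grid):
            cv2.line(im,(0,int((y-y0+.5)*f)),(6,int((y-y0+.5)*f)),(0,0,255),1); cv2.putText(im,str(y),(8,int((y-y0+.5)*f)+4),0,.4,(0,0,255),1)
    cv2.imwrite(f"pics/{name}.png",im)
E
python3 - <<'E'
from h import *
from bench import search_frame
o=shot("a")
for n in ("side","top"):
    for t in ("candlestick_1","pin","pin_tip","controller","hole","bay","mat","key_clear","key_prog_3","key_start"):
        print(n,t,[(np.round(d["box"],1).tolist(),round(d["conf"],2)) for d in search_frame(n,t)][:7])
crop(o["top"],(240,170,430,250),4,"topA",10)
crop(o["side"],(200,200,380,360),4,"sideA",10)
crop(o["side"],(170,80,350,250),4,"sideB",10)
crop(o["top"],(130,110,330,250),4,"topB",10)
E
```

```text
side candlestick_1 [([228.8, 121.8, 250.4, 149.1], 0.91), ([269.0, 122.1, 291.3, 148.4], 0.84), ([175.9, 163.9, 203.3, 199.6], 0.73), ([222.0, 169.4, 249.8, 198.3], 0.66), ([203.8, 97.8, 224.4, 119.3], 0.57)]
side pin [([223.4, 210.1, 248.2, 256.8], 0.64)]
side pin_tip [([222.3, 213.7, 249.1, 257.3], 0.59)]
side controller [([216.3, 253.4, 463.3, 369.0], 0.83), ([223.1, 213.5, 238.4, 238.0], 0.65)]
side hole []
side bay [([276.3, 136.5, 349.1, 248.6], 0.89)]
side mat [([212.7, 208.3, 258.2, 259.0], 0.71)]
side key_clear [([225.1, 213.9, 239.0, 238.8], 0.16)]
side key_prog_3 [([229.0, 120.8, 250.4, 149.5], 0.6), ([215.6, 258.0, 460.5, 368.2], 0.29), ([316.4, 256.1, 370.3, 303.3], 0.18)]
side key_start []
top candlestick_1 [([140.4, 206.6, 166.4, 230.4], 0.89), ([207.0, 258.7, 232.2, 292.6], 0.86), ([87.3, 235.9, 118.0, 266.2], 0.81), ([209.5, 213.7, 236.3, 235.7], 0.75), ([139.5, 163.3, 167.4, 189.2], 0.56)]
top pin [([260.5, 214.4, 314.5, 235.3], 0.45)]
top pin_tip [([331.7, 55.5, 419.3, 239.1], 0.73), ([259.9, 214.7, 311.3, 232.9], 0.45)]
top controller [([332.2, 55.6, 414.8, 234.5], 0.73)]
top hole [([333.6, 54.5, 418.5, 234.6], 0.58)]
top bay [([174.9, 122.9, 311.0, 176.1], 0.95)]
top mat [([247.8, 200.5, 320.4, 244.4], 0.95)]
top key_clear [([336.6, 180.0, 417.1, 238.2], 0.67), ([139.6, 247.4, 184.5, 296.3], 0.57)]
top key_prog_3 [([335.6, 55.3, 415.4, 237.3], 0.56)]
top key_start []
```

View pics/topA.png

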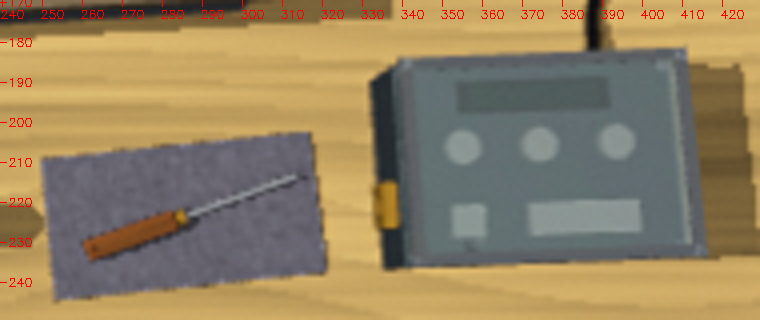

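View pics/sideA.png

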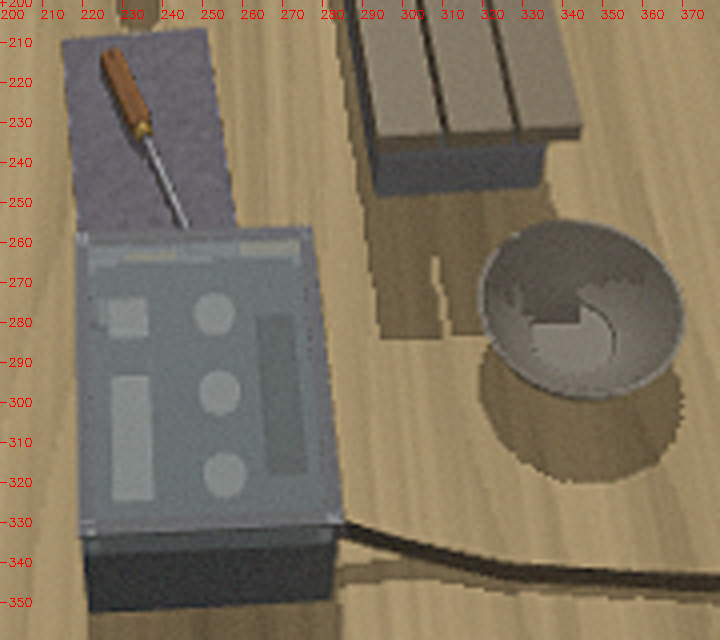

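View pics/sideB.png

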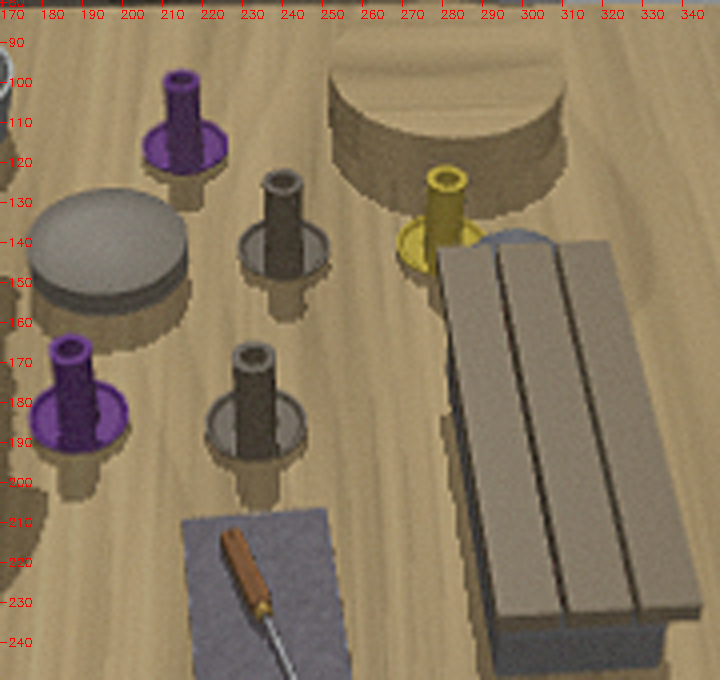

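View pics/topB.png

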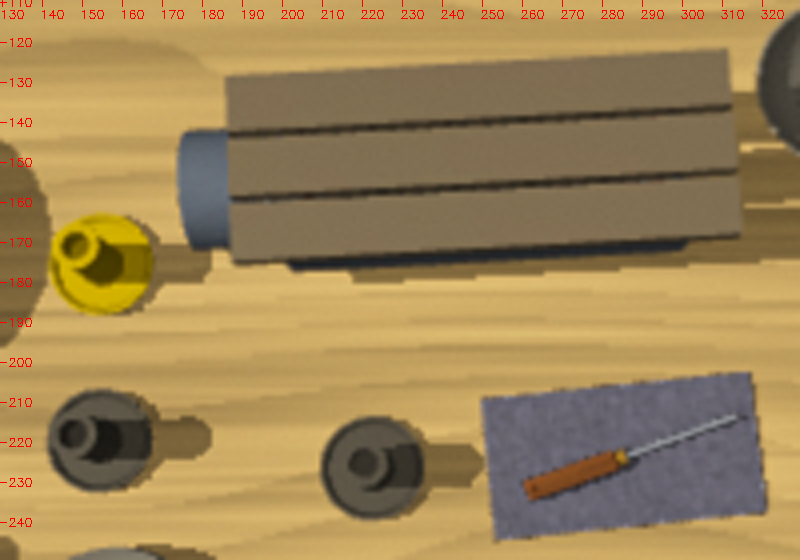

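```bash
cat > fit.py <<'E'
from h import *
from scipy.optimize import least_squares
o=pickle.load(open("pics/a.pkl","rb")); T,S=o["top"],o["side"]
tA=lambda x,y:(240+x/4-.5,170+y/4-.5)
sA=lambda x,y:(200+x/4-.5,200+y/4-.5)
sB=lambda x,y:(170+x/4-.5,80+y/4-.5)
tB=lambda x,y:(130+x/4-.5,110+y/4-.5)
print("C1 top",tri(T,tB(76,434),S,sB(283,181)),"saucer",atz(T,tB(101,441),.012),atz(S,sB(284,248),.012))
print("C2 top",tri(T,tB(366,463),S,sB(255,356)),"saucer",atz(T,tB(374,468),.012),atz(S,sB(256,424),.012))
def fit2(loc,tp,sp,z):
    # loc: Nx2 local ; tp/sp lists pixel
    def f(p,full=False):
        c,s=np.cos(p[2]),np.sin(p[2]); W=np.c_[p[0]+c*loc[:,0]-s*loc[:,1],p[1]+s*loc[:,0]+c*loc[:,1],np.full(len(loc),p[3] if len(p)>3 else z)]
        r=[]
        if tp is not None:r.append(proj(T,W)-np.array(tp))
        if sp is not None:r.append(proj(S,W)-np.array(sp))
        return np.concatenate(r).ravel()
    q0=[.5,-.2,0,z]
    q=least_squares(f,q0).x; print("free z",np.round(q,4),"res",np.abs(f(q)).max().round(2))
    q=least_squares(f,q0[:3]).x; print("fix z",np.round(q,4),"res",f(q).round(1)); return q
# controller hood corners: order far-left(+x,+y), far-right(+x,-y), near-right(-x,-y), near-left(-x,+y)
loc=np.array([[.08,.11],[.08,-.11],[-.08,-.11],[-.08,.11]])
print("hood");fit2(loc,[tA(398,60),tA(686,48),tA(705,256),tA(408,266)],[sA(308,230),sA(342,522),sA(82,532),sA(80,233)],.116)
loc=np.array([[.075,.2],[.075,-.2],[-.075,-.2],[-.075,.2]])
print("plank");fit2(loc,[tB(226,77),tB(728,50),tB(741,235),tB(234,263)],[sB(608,243),sB(700,605),sB(494,614),sB(436,250)],.12)
loc=np.array([[.06,.115],[.06,-.115],[-.06,-.115],[-.06,.115]])
print("mat");fit2(loc,[tB(483,399),tB(750,373),tB(767,513),tB(495,541)],None,.004)
print("pin handle end",tri(T,tB(530,491),S,sB(231,538)), "front",tri(T,tB(617,459),S,sB(263,604)),"tip",tri(T,tB(740,417),S,sA(185,226)))
for k,a,b in (("clear",(469,221),(128,318)),("p1",(463,147),(215,314)),("p2",(540,144),(219,393)),("p3",(616,142),(224,475)),("start",(585,217),(133,438))):
    print(k,tri(T,tA(*a),S,sA(*b)))
print("boss",atz(T,tA(387,205),.056))
E
python3 fit.py
```

```text
C1 top (array([0.45165143, 0.41585948, 0.09733426]), np.float64(0.001371746523921137)) saucer [0.45244412 0.41880662 0.012     ] [0.45088211 0.42165863 0.012     ]
C2 top (array([0.42727138, 0.19001171, 0.09511863]), np.float64(0.000989198285959989)) saucer [0.427778   0.19045546 0.012     ] [0.42560385 0.1919745  0.012     ]
hood
free z [ 0.4732 -0.2901  0.0245  0.1176] res 1.28
fix z [ 0.4733 -0.2898  0.0245] res [-0.1 -0.1 -1.   0.5 -0.8  0.4  0.8  0.1  1.3 -0.7  0.3  0.2 -0.5  0.7
 -0.3  0.7]
plank
free z [0.6655 0.0977 0.0437 0.1207] res 1.05
fix z [0.6656 0.0979 0.0437] res [-0.5  0.1  0.1  0.5  0.4  0.6 -1.1  0.2  0.2 -0.2  0.7  0.4  0.5  1.
  0.1 -0.5]
mat
free z [ 0.437  -0.0201  0.0894 -0.0063] res 0.22
fix z [ 0.4365 -0.0192  0.0895] res [-0.5 -0.1  0.2 -0.2  0.3  0.3 -0.   0. ]
pin handle end (array([0.40673025, 0.06032839, 0.01685073]), np.float64(0.0013057926870929876)) front (array([ 0.43255817, -0.01202512,  0.02215455]), np.float64(0.0009335491959078264)) tip (array([ 0.46495535, -0.113992  ,  0.02910421]), np.float64(0.0031592673278298122))
clear (array([ 0.4248398 , -0.2336738 ,  0.09353831]), np.float64(0.0023429766481762467))
p1 (array([ 0.4830924 , -0.23173807,  0.09349032]), np.float64(0.0018093721288552846))
p2 (array([ 0.48459009, -0.29213896,  0.09311961]), np.float64(0.0026668548602685562))
p3 (array([ 0.48593385, -0.35146864,  0.09300107]), np.float64(0.0022279112813771143))
start (array([ 0.42787754, -0.32388115,  0.09295718]), np.float64(0.0012963853488292352))
boss [ 0.44121161 -0.17874601  0.056     ]
```

```bash
cat > go.py <<'E'
import sys
from h import *
from bench import get_obs
# usage: go.py x y z [yaw_deg of tool-x in world, tool down] [rows]
def rel(pos,yaw=None,Rt=None):
    s=get_obs(); w,x,y,z=s["eef_rot"]; Rc=R.from_quat([x,y,z,w])
    d=Rc.inv().apply(np.array(pos)-s["eef_pos"])
    if Rt is None:
        if yaw is None:
            m=Rc.as_matrix(); yaw=np.degrees(np.arctan2(m[1,0],m[0,0]))
        Rt=R.from_euler("z",yaw,degrees=True)*R.from_euler("x",180,degrees=True)
    r=(Rc.inv()*Rt).as_rotvec()
    m=Rc.as_matrix()
    print("t %.2f tcp %s yaw %.1f tilt %.2f F %s open %.2f"%(s["time_s"],s["eef_pos"].round(4),np.degrees(np.arctan2(m[1,0],m[0,0])),np.degrees(np.arccos(-m[2,2])),s["wrist_force"].round(2),s["opening"]))
    return d,r
if __name__=="__main__":
    a=sys.argv[1:]; d,r=rel([float(v) for v in a[:3]],float(a[3]) if len(a)>3 and a[3]!="-" else None)
    n=int(a[4]) if len(a)>4 else max(1,int(np.ceil(max(np.linalg.norm(d)/.0400,np.degrees(np.linalg.norm(r))/7))))
    print("total mm",(d*1000).round(1),"deg",np.degrees(r).round(2),"rows",n)
    print("per row:",(d/.2/n).round(3),(np.degrees(r)/60/n).round(4))
E
python3 go.py .4517 .4195 .16 -
```

```text
t 1.20 tcp [0.1671 0.5502 0.2313] yaw 163.1 tilt 0.00 F [-0.59  0.55 -0.25] open 1.00
total mm [-310.4  -42.4   71.3] deg [0. 0. 0.] rows 9
per row: [-0.172 -0.024  0.04 ] [0. 0. 0.]
```

```bash
python3 go.py .4517 .4195 .20 180
```

```text
t 1.20 tcp [0.1671 0.5502 0.2313] yaw 163.1 tilt 0.00 F [-0.59  0.55 -0.25] open 1.00
total mm [-310.4  -42.4   31.3] deg [  0.     0.   -16.89] rows 8
per row: [-0.194 -0.026  0.02 ] [ 0.      0.     -0.0352]
```

Request:
arm_command:
  motion: "-0.19 0 0.02 0 0 -0.094 1; -0.19 0 0.02 0 0 -0.094 1; -0.19 0 0.02 0 0 -0.094 1"

```text
time_s: 1.45
eef_pos: [0.2739, 0.5302, 0.2204]
eef_rot: [-0.001, -0.01, 1.0, 0.001]
wrist_force: [0.5, 1.0, 0.2]
opening: 1.0
```

```bash
python3 go.py .4517 .4195 .16 180
```

```text
t 1.45 tcp [0.2739 0.5302 0.2204] yaw -178.9 tilt 0.19 F [0.53 1.02 0.22] open 1.00
total mm [-175.7 -114.4   59.8] deg [ 0.17 -0.08  1.12] rows 6
per row: [-0.146 -0.095  0.05 ] [ 0.0005 -0.0002  0.0031]
```

Request:
arm_command:
  motion: "-0.146 -0.095 0.05 0 0 0.003 1; -0.146 -0.095 0.05 0 0 0.003 1; -0.146 -0.095 0.05 0 0 0.003 1; -0.146 -0.095 0.05 0 0 0.003 1; -0.146 -0.095 0.05 0 0 0.003 1; -0.146 -0.095 0.05 0 0 0.003 1; 0 0 0 0 0 0 1; 0 0 0 0 0 0 1"

```text
time_s: 2.12
eef_pos: [0.4669, 0.412, 0.1574]
eef_rot: [0.001, -0.0, 1.0, 0.003]
wrist_force: [-0.5, 0.6, 0.0]
opening: 1.0
```

```bash
python3 - <<'E'
from h import *
o=shot("b")
crop(o["top"],(60,170,260,350),4,"topC",20)
crop(o["side"],(110,60,320,210),3.6,"sideC",20)
E
python3 go.py .4517 .4195 .16 180
```

```text
t 2.22 tcp [0.4659 0.4129 0.1577] yaw -179.8 tilt 0.38 F [ 0.56 -0.95  0.67] open 1.00
total mm [14.1  6.7 -2.3] deg [0.33 0.18 0.16] rows 1
per row: [ 0.071  0.033 -0.012] [0.0055 0.003  0.0027]
```

View pics/topC.png

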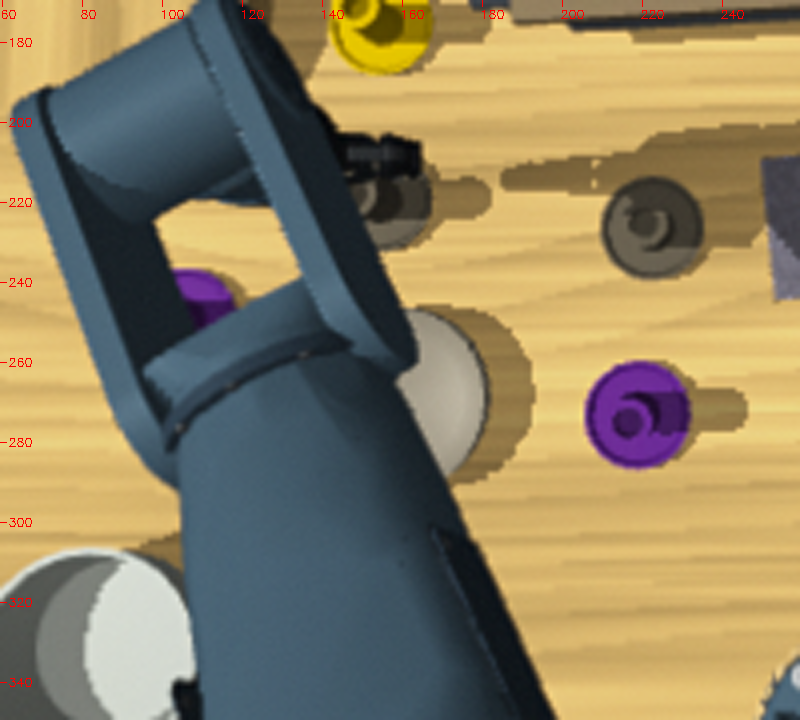

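View pics/sideC.png

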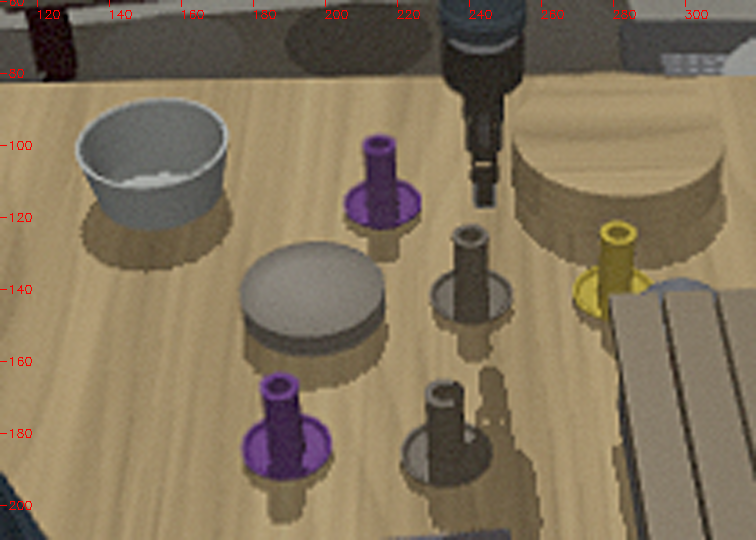

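Request:
arm_command:
  motion: "0.07 0.033 0.0 0.005 0.003 0.002 1; 0 0 0 0 0 0 1"

```text
time_s: 2.38
eef_pos: [0.4503, 0.4208, 0.1584]
eef_rot: [-0.0, -0.001, 1.0, 0.001]
wrist_force: [0.5, 0.7, -0.1]
opening: 1.001
```

```bash
python3 go.py .4515 .4195 .045 180
```

```text
t 2.38 tcp [0.4503 0.4208 0.1584] yaw -179.9 tilt 0.07 F [ 0.48  0.68 -0.06] open 1.00
total mm [ -1.2  -1.4 113.4] deg [ 0.07 -0.    0.1 ] rows 3
per row: [-0.002 -0.002  0.189] [ 0.0004 -0.      0.0005]
```

Request:
arm_command:
  motion: "0 -0.005 0.14 0 0 0 1; 0 -0.005 0.14 0 0 0 1; 0 0 0.12 0 0 0 1; 0 0 0.09 0 0 0 1; 0 0 0.03 0 0 0 1; 0 0 0 0 0 0 1"

```text
time_s: 2.88
eef_pos: [0.4485, 0.4275, 0.0576]
eef_rot: [0.006, -0.008, 1.0, 0.004]
wrist_force: [0.7, 0.5, -0.5]
opening: 1.001
```

```bash
python3 go.py .4515 .4195 .045 180;python3 - <<'E'
from h import *
o=shot("c")
crop(o["side"],(190,60,300,170),5,"sideD",20)
E
```

```text
t 2.88 tcp [0.4485 0.4275 0.0576] yaw -179.1 tilt 0.81 F [ 0.69  0.48 -0.54] open 1.00
total mm [-2.7 -8.1 12.6] deg [0.49 0.64 0.92] rows 1
per row: [-0.014 -0.041  0.063] [0.0082 0.0106 0.0154]
```

View pics/sideD.png

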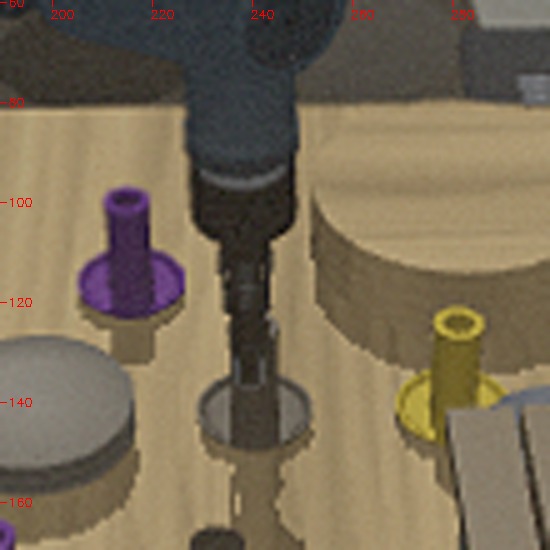

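Request:
arm_command:
  motion: "-0.006 -0.02 0.03 0.004 0.005 0.008 1; -0.006 -0.02 0.03 0.004 0.005 0.007 1; 0 0 0 0 0 0 1"

```text
time_s: 3.23
eef_pos: [0.4546, 0.4216, 0.0509]
eef_rot: [0.004, -0.0, 1.0, 0.002]
wrist_force: [-0.2, -0.5, -0.5]
opening: 1.0
```

```bash
python3 go.py .4515 .4195 .045 180
```

```text
t 3.23 tcp [0.4546 0.4216 0.0509] yaw -180.0 tilt 0.53 F [-0.24 -0.51 -0.51] open 1.00
total mm [ 3.1 -2.1  5.8] deg [0.26 0.46 0.01] rows 1
per row: [ 0.016 -0.01   0.029] [0.0043 0.0077 0.0001]
```

Request:
arm_command:
  motion: "0.012 -0.01 0.025 0.003 0.004 0 1; 0 0 0 0 0 0 0.2; 0 0 0 0 0 0 0; 0 0 0 0 0 0 0; 0 0 0 0 0 0 0; 0 0 0 0 0 0 0; 0 0 0 0 0 0 0; 0 0 0 0 0 0 0"

```text
time_s: 3.9
eef_pos: [0.454, 0.4198, 0.0474]
eef_rot: [0.003, 0.001, 1.0, 0.002]
wrist_force: [-0.1, -0.1, -0.9]
opening: 0.41
```

```bash
python3 go.py .4515 .4195 .2 180
```

```text
t 3.90 tcp [0.454  0.4198 0.0474] yaw 179.9 tilt 0.43 F [-0.09 -0.1  -0.88] open 0.41
total mm [   1.4    0.2 -152.6] deg [ 0.19  0.38 -0.08] rows 4
per row: [ 0.002  0.    -0.191] [ 0.0008  0.0016 -0.0003]
```

Request:
arm_command:
  motion: "0 0 -0.06 0.001 0.002 0 0; 0 0 -0.12 0.001 0.002 0 0; 0 0 -0.16 0 0 0 0; 0 0 -0.18 0 0 0 0; 0 0 -0.18 0 0 0 0; 0 0 -0.16 0 0 0 0; 0 0 -0.08 0 0 0 0; 0 0 0 0 0 0 0"

```text
time_s: 4.57
eef_pos: [0.4491, 0.4168, 0.2427]
eef_rot: [-0.005, 0.001, 1.0, -0.003]
wrist_force: [0.4, 0.6, -2.5]
opening: 0.408
```

```bash
python3 go.py .6612 .198 .25 180
```

```text
t 4.57 tcp [0.4491 0.4168 0.2427] yaw 179.9 tilt 0.71 F [ 0.44  0.55 -2.46] open 0.41
total mm [-212.3 -218.6   -8. ] deg [-0.39 -0.59 -0.07] rows 8
per row: [-0.133 -0.137 -0.005] [-0.0008 -0.0012 -0.0001]
```

Request:
arm_command:
  motion: "-0.1 -0.1 -0.005 -0.001 -0.001 0 0; -0.13 -0.13 -0.005 -0.001 -0.001 0 0; -0.13 -0.13 -0.005 -0.001 -0.001 0 0; -0.13 -0.135 -0.005 0 0 0 0; -0.13 -0.135 0 0 0 0 0; -0.13 -0.135 0 0 0 0 0; -0.12 -0.12 0 0 0 0 0; -0.08 -0.08 0 0 0 0 0; -0.03 -0.03 0 0 0 0 0; 0 0 0 0 0 0 0"

```text
time_s: 5.4
eef_pos: [0.6459, 0.2091, 0.2354]
eef_rot: [-0.011, -0.002, 1.0, -0.003]
wrist_force: [-1.0, -0.1, -2.4]
opening: 0.407
```

```bash
python3 go.py .6612 .198 .18 180
```

```text
t 5.40 tcp [0.6459 0.2091 0.2354] yaw -179.7 tilt 1.31 F [-1.03 -0.05 -2.44] open 0.41
total mm [-16.5 -10.9  55.1] deg [-0.3  -1.28  0.28] rows 2
per row: [-0.041 -0.027  0.138] [-0.0025 -0.0107  0.0023]
```

Request:
arm_command:
  motion: "-0.04 -0.025 0.05 -0.002 -0.01 0.002 0; -0.04 -0.025 0.08 -0.002 -0.01 0.002 0; 0 0 0.08 0 0 0 0; 0 0 0.05 0 0 0 0; 0 0 0 0 0 0 0; 0 0 0 0 0 0 0"

```text
time_s: 5.9
eef_pos: [0.6553, 0.2036, 0.1766]
eef_rot: [-0.005, -0.002, 1.0, 0.0]
wrist_force: [-0.0, -0.8, -3.0]
opening: 0.408
```

```bash
python3 go.py .6612 .198 .168 180; python3 - <<'E'
from h import *
o=shot("d")
crop(o["side"],(230,60,370,200),5,"sideE",20)
E
```

```text
t 5.90 tcp [0.6553 0.2036 0.1766] yaw -179.8 tilt 0.62 F [-0.03 -0.77 -2.98] open 0.41
total mm [-6.  -5.7  8.5] deg [ 0.03 -0.62  0.21] rows 1
per row: [-0.03  -0.028  0.042] [ 0.0004 -0.0103  0.0035]
```

View pics/sideE.png

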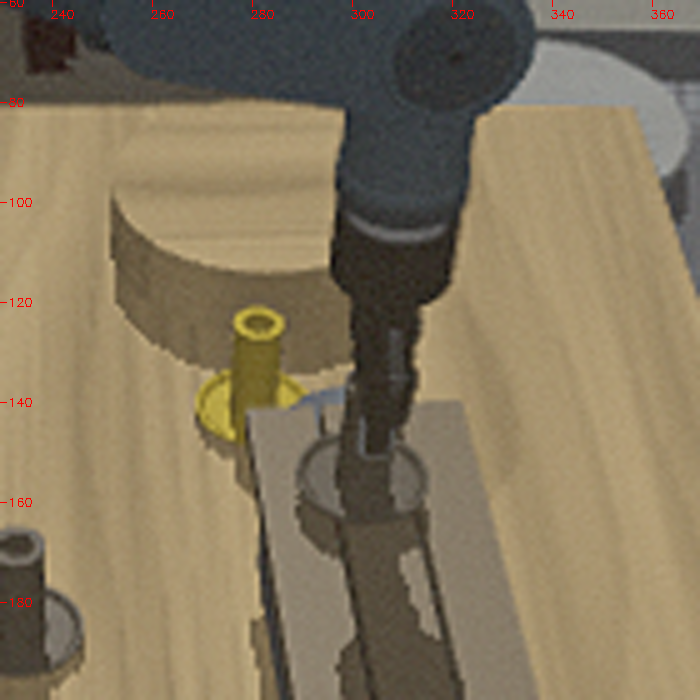

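The side view shows the candlestick over the plank, with its saucer around (302,155), upright and about 10 mm above the slats. I'll lower it slowly.

Request:
arm_command:
  motion: "-0.015 -0.014 0.01 0 -0.005 0.001 0; -0.015 -0.014 0.01 0 -0.005 0.001 0; 0 0 0.008 0 0 0 0; 0 0 0.005 0 0 0 0; 0 0 0 0 0 0 0"

```text
time_s: 6.42
eef_pos: [0.6641, 0.1986, 0.1745]
eef_rot: [0.004, -0.001, 1.0, 0.001]
wrist_force: [0.2, -0.7, -2.6]
opening: 0.405
```

```bash
python3 go.py .6612 .198 .168 180
```

```text
t 6.42 tcp [0.6641 0.1986 0.1745] yaw -179.8 tilt 0.51 F [ 0.24 -0.71 -2.58] open 0.41
total mm [ 3.  -0.6  6.5] deg [0.07 0.5  0.16] rows 1
per row: [ 0.015 -0.003  0.033] [0.0012 0.0084 0.0026]
```

Request:
arm_command:
  motion: "0.005 0 0.012 0 0.004 0.001 0; 0 0 0.012 0 0.003 0.001 0; 0 0 0.012 0 0 0 0; 0 0 0 0 0 0 0"

```text
time_s: 6.75
eef_pos: [0.6636, 0.1985, 0.1676]
eef_rot: [0.001, 0.0, 1.0, 0.001]
wrist_force: [-0.7, -0.8, -2.5]
opening: 0.411
```

```bash
python3 go.py .6612 .198 .168 180
```

```text
t 6.75 tcp [0.6636 0.1985 0.1676] yaw 180.0 tilt 0.15 F [-0.69 -0.78 -2.53] open 0.41
total mm [ 2.4 -0.5 -0.5] deg [ 0.09  0.12 -0.  ] rows 1
per row: [ 0.012 -0.002 -0.002] [ 0.0015  0.0019 -0.0001]
```

Request:
arm_command:
  motion: "0 0 0.008 0 0 0 0; 0 0 0.008 0 0 0 0; 0 0 0 0 0 0 0"

```text
time_s: 7.0
eef_pos: [0.6638, 0.1986, 0.168]
eef_rot: [0.002, -0.0, 1.0, 0.001]
wrist_force: [-1.0, -0.3, -2.0]
opening: 0.408
```

Request:
arm_command:
  motion: "0 0 0.014 0 0 0 0; 0 0 0.014 0 0 0 0; 0 0 0 0 0 0 0"

```text
time_s: 7.25
eef_pos: [0.6645, 0.1987, 0.1682]
eef_rot: [0.003, -0.0, 1.0, 0.001]
wrist_force: [-0.3, -0.4, -3.1]
opening: 0.407
```

```bash
python3 - <<'E'
from h import *
o=shot("e")
crop(o["side"],(260,100,360,200),6,"sideF",20)
E
```

```text
(no output)
```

View pics/sideF.png

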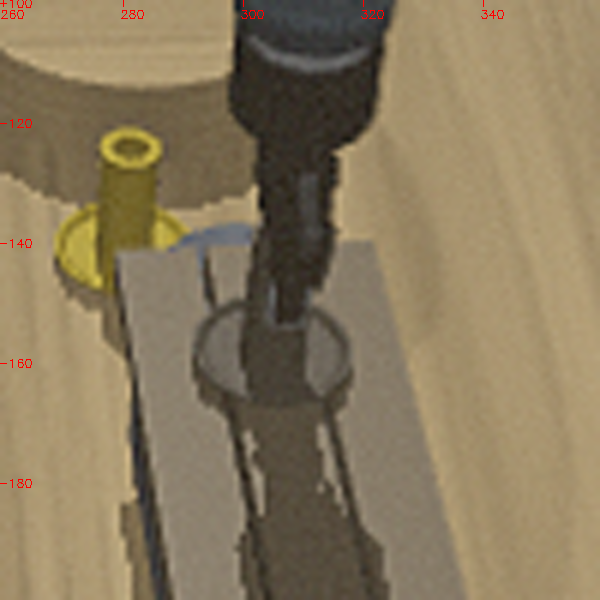

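Request:
arm_command:
  motion: "0 0 0.014 0 0 0 0"

```text
time_s: 7.43
eef_pos: [0.6648, 0.1988, 0.1672]
eef_rot: [0.004, -0.0, 1.0, 0.001]
wrist_force: [-15.4, -2.4, 27.3]
opening: 0.407
```

Request:
arm_command:
  motion: "0 0 -0.006 0 0 0 0; 0 0 0 0 0 0 0.5; 0 0 0 0 0 0 0.7; 0 0 0 0 0 0 0.9; 0 0 0 0 0 0 1; 0 0 0 0 0 0 1"

```text
time_s: 7.93
eef_pos: [0.6656, 0.1989, 0.1678]
eef_rot: [0.004, -0.0, 1.0, 0.001]
wrist_force: [0.5, 0.4, 0.6]
opening: 0.998
```

```bash
python3 go.py .6612 .198 .27 180
```

```text
t 7.93 tcp [0.6656 0.1989 0.1678] yaw -180.0 tilt 0.50 F [0.53 0.41 0.65] open 1.00
total mm [   3.5   -0.7 -102.2] deg [0.09 0.49 0.04] rows 3
per row: [ 0.006 -0.001 -0.17 ] [0.0005 0.0027 0.0002]
```

Request:
arm_command:
  motion: "0 0 -0.05 0 0.002 0 1; 0 0 -0.1 0 0.002 0 1; 0 0 -0.15 0 0.002 0 1; 0 0 -0.15 0 0 0 1; 0 0 -0.03 0 0 0 1; 0 0 0 0 0 0 1"

```text
time_s: 8.43
eef_pos: [0.6638, 0.1984, 0.2668]
eef_rot: [-0.002, -0.0, 1.0, 0.0]
wrist_force: [0.1, -0.3, -0.9]
opening: 1.003
```

```bash
python3 go.py .4268 .191 .26 180; python3 - <<'E'
from h import *
o=shot("f")
crop(o["side"],(160,60,360,230),4,"sideG",20)
crop(o["top"],(130,110,330,250),4,"topG",20)
E
```

```text
t 8.43 tcp [0.6638 0.1984 0.2668] yaw -180.0 tilt 0.25 F [ 0.14 -0.28 -0.94] open 1.00
total mm [237.   -7.3   7.8] deg [ 0.05 -0.24  0.02] rows 6
per row: [ 0.198 -0.006  0.006] [ 0.0001 -0.0007  0.0001]
```

View pics/sideG.png

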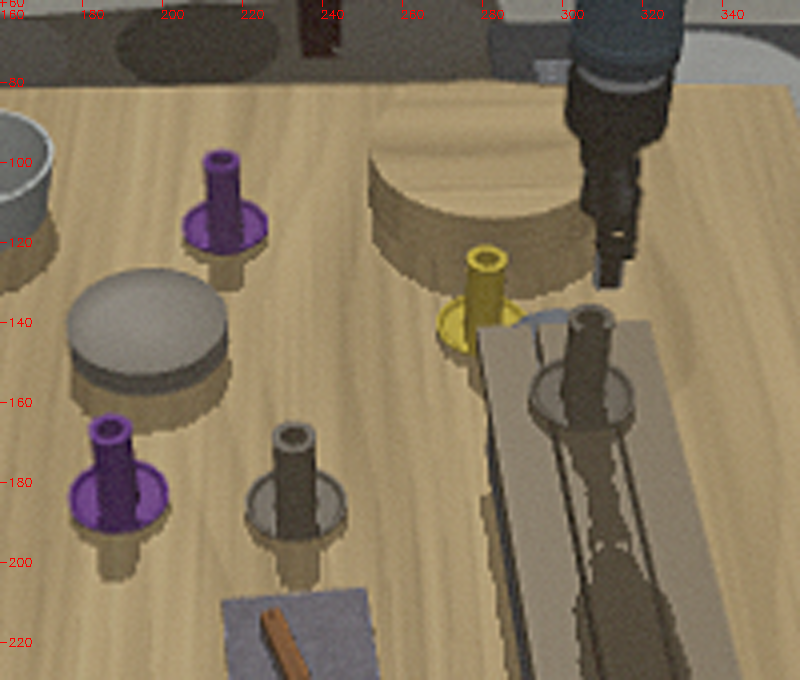

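View pics/topG.png

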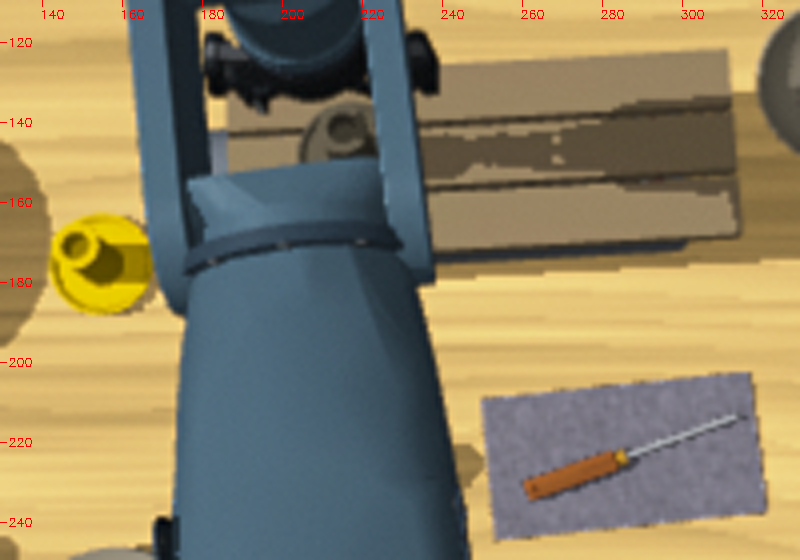

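Request:
arm_command:
  motion: "0.15 -0.006 0 0 0 0 1; 0.18 -0.006 0 0 0 0 1; 0.18 -0.006 0.02 0 0 0 1; 0.18 -0.006 0.04 0 0 0 1; 0.17 -0.006 0.06 0 0 0 1; 0.14 0 0.1 0 0 0 1; 0.08 0 0.1 0 0 0 1; 0 0 0.06 0 0 0 1; 0 0 0 0 0 0 1"

```text
time_s: 9.28
eef_pos: [0.4272, 0.1897, 0.1703]
eef_rot: [-0.015, 0.001, 1.0, -0.001]
wrist_force: [-0.2, -0.2, 0.2]
opening: 0.999
```

```bash
python3 go.py .427 .191 .12 180
```

```text
t 9.28 tcp [0.4272 0.1897 0.1703] yaw 179.9 tilt 1.77 F [-0.22 -0.15  0.17] open 1.00
total mm [-1.3  1.5 50.3] deg [-0.17 -1.77 -0.06] rows 2
per row: [-0.003  0.004  0.126] [-0.0014 -0.0147 -0.0005]
```

Request:
arm_command:
  motion: "0 0.003 0.08 -0.001 -0.015 0 1; 0 0.003 0.1 -0.001 -0.013 0 1; 0 0 0.1 0 0 0 1; 0 0 0.1 0 0 0 1; 0 0 0.08 0 0 0 1; 0 0 0.07 0 0 0 1; 0 0 0 0 0 0 1; 0 0 0 0 0 0 1"

```text
time_s: 9.95
eef_pos: [0.4252, 0.1901, 0.0576]
eef_rot: [-0.004, 0.001, 1.0, -0.001]
wrist_force: [1.1, 1.4, 1.0]
opening: 1.001
```

```bash
python3 go.py .427 .191 .047 180
```

```text
t 9.95 tcp [0.4252 0.1901 0.0576] yaw 179.9 tilt 0.43 F [1.11 1.39 0.99] open 1.00
total mm [-1.9  0.9 10.6] deg [-0.12 -0.41 -0.1 ] rows 1
per row: [-0.009  0.005  0.053] [-0.002  -0.0069 -0.0016]
```

Request:
arm_command:
  motion: "-0.006 0.002 0.027 -0.001 -0.004 0 1; -0.003 0.002 0.027 -0.001 -0.003 0 1; 0 0 0 0 0 0 0.2; 0 0 0 0 0 0 0; 0 0 0 0 0 0 0; 0 0 0 0 0 0 0; 0 0 0 0 0 0 0; 0 0 0 0 0 0 0; 0 0 0 0 0 0 0"

```text
time_s: 10.7
eef_pos: [0.4302, 0.1915, 0.0495]
eef_rot: [0.003, 0.001, 1.0, 0.001]
wrist_force: [0.9, 0.5, -2.9]
opening: 0.406
```

```bash
python3 go.py .427 .191 .047 180
```

```text
t 10.70 tcp [0.4302 0.1915 0.0495] yaw 179.9 tilt 0.37 F [ 0.85  0.47 -2.89] open 0.41
total mm [ 3.2 -0.5  2.5] deg [ 0.08  0.36 -0.11] rows 1
per row: [ 0.016 -0.003  0.012] [ 0.0013  0.0061 -0.0018]
```

Request:
arm_command:
  motion: "0 0 -0.06 0 0.002 0 0; 0 0 -0.12 0 0.002 0 0; 0 0 -0.16 0 0 0 0; 0 0 -0.18 0 0 0 0; 0 0 -0.18 0 0 0 0; 0 0 -0.16 0 0 0 0; 0 0 -0.08 0 0 0 0; 0 0 0 0 0 0 0"

```text
time_s: 11.37
eef_pos: [0.425, 0.1903, 0.2416]
eef_rot: [-0.005, 0.001, 1.0, -0.001]
wrist_force: [0.3, 0.6, -1.8]
opening: 0.406
```

```bash
python3 go.py .670 -.002 .25 180 9
```

```text
t 11.37 tcp [0.425  0.1903 0.2416] yaw 179.9 tilt 0.60 F [ 0.31  0.62 -1.8 ] open 0.41
total mm [-245.3 -191.8  -10.7] deg [-0.06 -0.59 -0.12] rows 9
per row: [-0.136 -0.107 -0.006] [-0.0001 -0.0011 -0.0002]
```

Request:
arm_command:
  motion: "-0.08 -0.1 -0.008 0 -0.001 0 0; -0.12 -0.12 -0.008 0 -0.001 0 0; -0.14 -0.13 -0.008 0 -0.001 0 0; -0.15 -0.13 -0.005 0 -0.001 0 0; -0.16 -0.13 -0.005 0 -0.001 0 0; -0.16 -0.11 -0.005 0 -0.001 0 0; -0.16 -0.09 0 0 0 0 0; -0.12 -0.06 0 0 0 0 0; -0.06 -0.03 0 0 0 0 0; 0 0 0 0 0 0 0"

```text
time_s: 12.2
eef_pos: [0.6577, 0.0022, 0.2288]
eef_rot: [-0.01, -0.001, 1.0, 0.001]
wrist_force: [0.1, -0.0, -2.5]
opening: 0.405
```

```bash
python3 go.py .670 -.002 .18 180
```

```text
t 12.20 tcp [0.6577 0.0022 0.2288] yaw -179.9 tilt 1.19 F [ 0.09 -0.02 -2.48] open 0.40
total mm [-13.3  -4.4  48.5] deg [ 0.13 -1.18  0.09] rows 2
per row: [-0.033 -0.011  0.121] [ 0.0011 -0.0098  0.0007]
```

Request:
arm_command:
  motion: "-0.035 -0.011 0.05 0.001 -0.01 0.001 0; -0.035 -0.011 0.07 0.001 -0.01 0 0; 0 0 0.07 0 0 0 0; 0 0 0.05 0 0 0 0; 0 0 0 0 0 0 0; 0 0 0 0 0 0 0"

```text
time_s: 12.7
eef_pos: [0.6672, -0.0016, 0.1695]
eef_rot: [-0.005, 0.0, 1.0, 0.001]
wrist_force: [-0.2, -2.2, 7.5]
opening: 0.409
```

```bash
python3 go.py .670 -.002 .1695 180
```

```text
t 12.70 tcp [ 0.6672 -0.0016  0.1695] yaw 180.0 tilt 0.54 F [-0.17 -2.21  7.46] open 0.41
total mm [-2.8 -0.4 -0.1] deg [ 0.08 -0.54 -0.02] rows 1
per row: [-0.014 -0.002 -0.   ] [ 0.0013 -0.0089 -0.0003]
```

Request:
arm_command:
  motion: "0 0 0 0 0 0 0.3; 0 0 0 0 0 0 0.5; 0 0 0 0 0 0 0.7; 0 0 0 0 0 0 0.9; 0 0 0 0 0 0 1; 0 0 0 0 0 0 1; 0 0 -0.05 0 -0.004 0 1; 0 0 -0.1 0 -0.004 0 1; 0 0 -0.15 0 0 0 1; 0 0 -0.16 0 0 0 1"

```text
time_s: 13.53
eef_pos: [0.6628, 0.0005, 0.2604]
eef_rot: [-0.006, -0.001, 1.0, 0.002]
wrist_force: [0.2, 0.6, 0.6]
opening: 0.999
```

```bash
python3 go.py .43 -.002 .26 180
```

```text
t 13.53 tcp [6.628e-01 5.000e-04 2.604e-01] yaw -179.9 tilt 0.78 F [0.19 0.62 0.63] open 1.00
total mm [232.8  -2.3   3.4] deg [ 0.27 -0.73  0.06] rows 6
per row: [ 0.194 -0.002  0.003] [ 0.0008 -0.002   0.0002]
```

Request:
arm_command:
  motion: "0.1 0 -0.03 0 -0.002 0 1; 0.18 0.03 -0.02 0 -0.002 0 1; 0.19 0.08 0 0 -0.002 0 1; 0.19 0.12 0 0 -0.002 0 1; 0.19 0.15 0 0 -0.002 0 1; 0.19 0.15 0 0 -0.002 0 1; 0.15 0.15 0 0 0 0 1; 0.06 0.12 0 0 0 0 1; 0 0 0 0 0 0 1"

```text
time_s: 14.28
eef_pos: [0.4238, 0.1507, 0.2857]
eef_rot: [0.015, 0.003, 1.0, 0.001]
wrist_force: [-0.1, -0.1, -0.7]
opening: 1.0
```

```bash
python3 go.py .43 -.002 .26 180; python3 - <<'E'
from h import *
o=shot("g")
crop(o["side"],(160,60,360,270),3.6,"sideH",20)
crop(o["top"],(130,110,330,250),4,"topH",20)
E
```

```text
t 14.28 tcp [0.4238 0.1507 0.2857] yaw 179.7 tilt 1.76 F [-0.15 -0.15 -0.66] open 1.00
total mm [  -6.2 -152.7   25.6] deg [ 0.12  1.75 -0.31] rows 4
per row: [-0.008 -0.191  0.032] [ 0.0005  0.0073 -0.0013]
```

View pics/sideH.png

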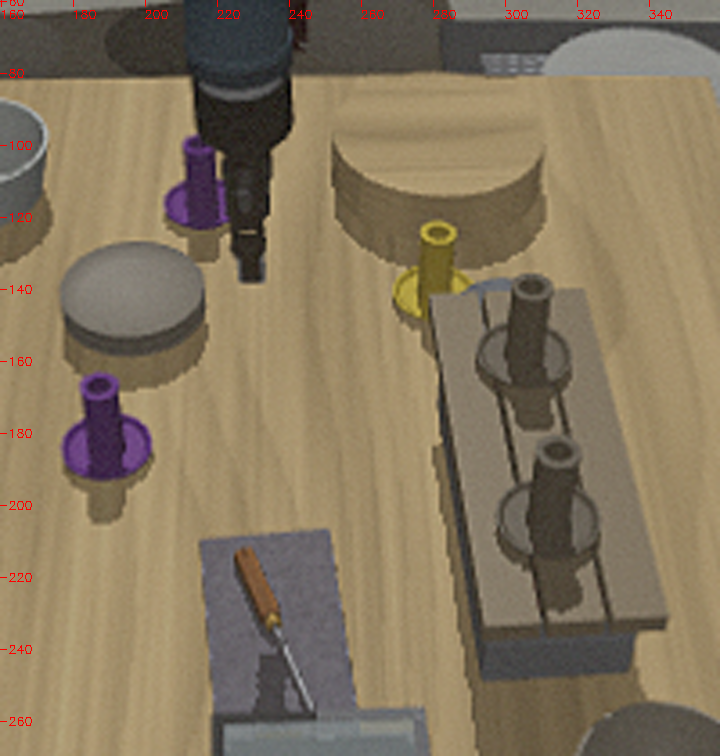

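View pics/topH.png

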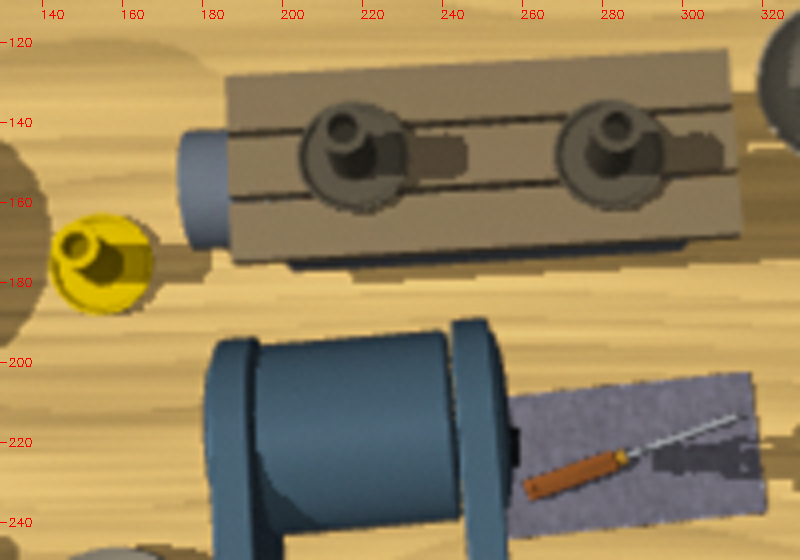

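```bash
python3 - <<'E'
from h import *
T=pickle.load(open("pics/g.pkl","rb"))["top"];S=pickle.load(open("pics/g.pkl","rb"))["side"]
tB=lambda x,y:(130+x/4-.5,110+y/4-.5)
e=atz(T,tB(528,491),.013);t=atz(T,tB(738,417),.013)
sH=lambda x,y:(160+x/3.6-.5,60+y/3.6-.5)
print(e,t,np.linalg.norm(t-e)); d=(t-e)/np.linalg.norm(t-e); print("yaw",np.degrees(np.arctan2(d[1],d[0])))
m=(e+t)/2-d*.055; print("handle mid",t-d*.15, e+d*.04, m)
print("side",atz(S,sH(244,552),.013),atz(S,sH(274,624),.013))
print(tri(T,tB(575,475),S,sH(258,588)))
for P in (t-d*.15,):
    print(proj(T,[P]),proj(S,[P]))
E
```

```text
[0.40751572 0.06195883 0.013     ] [ 0.46783232 -0.11487516  0.013     ] 0.18683776869232382
yaw -71.16592181775138
handle mid [0.41940801 0.02709345 0.013     ] [0.42042887 0.02410054 0.013     ] [0.41991844 0.02559699 0.013     ]
side [0.40593202 0.06847485 0.013     ] [ 0.43302067 -0.01418049  0.013     ]
(array([0.41964137, 0.02276581, 0.01756611]), np.float64(0.0012792092329432449))
[[271.90054146 228.5805764 ]] [[231.34364809 222.66381113]]
```

Request:
arm_command:
  motion: "0 0 0 0 0.01 0.118 1; 0 0 0 0 0.01 0.118 1; 0 0 0 0 0.008 0.118 1; 0 0 0 0 0 0.118 1; 0 0 0 0 0 0.118 1; 0 0 0 0 0 0.118 1; 0 0 0 0 0 0.118 1; 0 0 0 0 0 0.118 1; 0 0 0 0 0 0.118 1; 0 0 0 0 0 0.08 1"

```text
time_s: 15.22
eef_pos: [0.4373, 0.1365, 0.2895]
eef_rot: [0.003, 0.576, 0.818, 0.003]
wrist_force: [0.7, -0.6, 0.4]
opening: 1.0
```

```bash
python3 go.py .4198 .0255 .12 108.8
```

```text
t 15.22 tcp [0.4373 0.1365 0.2895] yaw 109.7 tilt 0.46 F [ 0.67 -0.57  0.41] open 1.00
total mm [-98.4 -55.3 169.2] deg [0.46 0.08 0.91] rows 6
per row: [-0.082 -0.046  0.141] [0.0013 0.0002 0.0025]
```

Request:
arm_command:
  motion: "-0.075 -0.042 0.12 0.001 0 0.003 1; -0.08 -0.045 0.14 0.001 0 0.003 1; -0.08 -0.045 0.14 0.001 0 0.003 1; -0.08 -0.045 0.14 0.001 0 0.003 1; -0.08 -0.045 0.12 0.001 0 0 1; -0.06 -0.035 0.08 0 0 0 1; 0 0 0 0 0 0 1; 0 0 0 0 0 0 1"

```text
time_s: 15.88
eef_pos: [0.4287, 0.0191, 0.14]
eef_rot: [0.006, 0.588, 0.809, 0.003]
wrist_force: [-0.0, 0.5, 0.1]
opening: 1.0
```

```bash
python3 go.py .4198 .0255 .03 108.8
```

```text
t 15.88 tcp [0.4287 0.0191 0.14  ] yaw 108.0 tilt 0.76 F [-0.03  0.5   0.13] open 1.00
total mm [  9.5  -7.8 109.9] deg [ 0.67  0.37 -0.85] rows 3
per row: [ 0.016 -0.013  0.183] [ 0.0037  0.0021 -0.0047]
```

Request:
arm_command:
  motion: "0.016 -0.013 0.1 0.004 0.002 -0.005 1; 0.016 -0.013 0.12 0.004 0.002 -0.005 1; 0.01 -0.01 0.12 0.002 0 -0.004 1; 0 0 0.1 0 0 0 1; 0 0 0.06 0 0 0 1; 0 0 0 0 0 0 1; 0 0 0 0 0 0 1"

```text
time_s: 16.47
eef_pos: [0.4328, 0.0213, 0.0454]
eef_rot: [0.009, 0.584, 0.812, 0.003]
wrist_force: [0.0, -0.3, 0.2]
opening: 1.003
```

```bash
python3 go.py .4198 .0255 .010 108.8; python3 - <<'E'
from h import *
o=shot("h")
crop(o["side"],(190,150,290,270),5,"sideI",20)
crop(o["top"],(230,170,430,250),4,"topI",20)
E
```

```text
t 16.47 tcp [0.4328 0.0213 0.0454] yaw 108.6 tilt 1.13 F [ 0.01 -0.35  0.16] open 1.00
total mm [  8.5 -11.5  35.1] deg [ 0.92  0.66 -0.2 ] rows 1
per row: [ 0.043 -0.058  0.176] [ 0.0154  0.0109 -0.0033]
```

View pics/sideI.png

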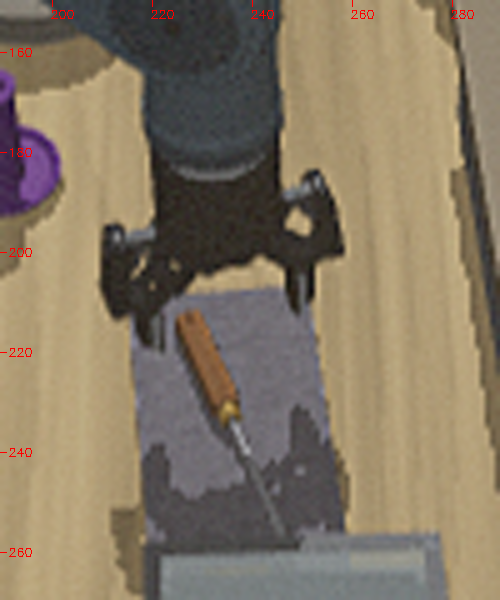

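View pics/topI.png

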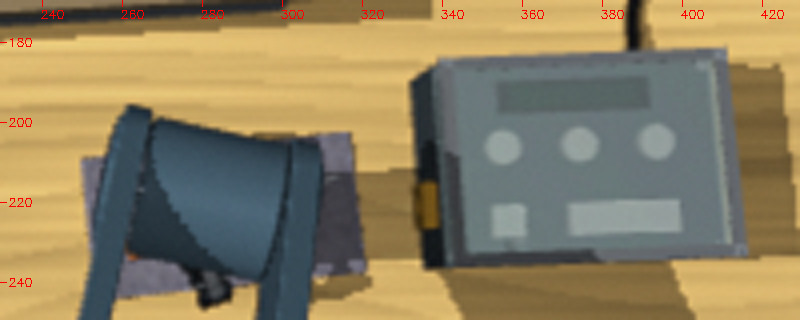

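Request:
arm_command:
  motion: "0.02 -0.028 0.02 0.008 0.006 0 1; 0.02 -0.028 0.02 0.008 0.005 0 1; 0 0 0 0 0 0 1; 0 0 0 0 0 0 1"

```text
time_s: 16.9
eef_pos: [0.4219, 0.0251, 0.0406]
eef_rot: [0.003, 0.583, 0.812, 0.001]
wrist_force: [1.0, -0.5, 0.4]
opening: 0.997
```

```bash
python3 go.py .4198 .0255 .010 108.8
```

```text
t 16.90 tcp [0.4219 0.0251 0.0406] yaw 108.6 tilt 0.32 F [ 0.99 -0.53  0.42] open 1.00
total mm [ 1.1 -2.  30.6] deg [ 0.27  0.17 -0.17] rows 1
per row: [ 0.005 -0.01   0.153] [ 0.0045  0.0029 -0.0029]
```

Request:
arm_command:
  motion: "0.003 -0.006 0.04 0.003 0.001 0 1; 0.003 -0.006 0.04 0.002 0.001 0 1; 0.002 -0.004 0.04 0 0 0 1; 0 0 0.03 0 0 0 1; 0 0 0 0 0 0 1; 0 0 0 0 0 0 1"

```text
time_s: 17.4
eef_pos: [0.4178, 0.0257, 0.0073]
eef_rot: [0.0, 0.583, 0.812, -0.001]
wrist_force: [-0.7, -0.2, -0.0]
opening: 0.998
```

```bash
python3 go.py .4198 .0255 .008 108.8
```

```text
t 17.40 tcp [0.4178 0.0257 0.0073] yaw 108.6 tilt 0.07 F [-0.71 -0.25 -0.02] open 1.00
total mm [-0.8  1.9 -0.7] deg [-0.05  0.04 -0.18] rows 1
per row: [-0.004  0.009 -0.003] [-0.0009  0.0007 -0.003 ]
```

Request:
arm_command:
  motion: "0 0.005 0 0 0 0 0.5; 0 0 0 0 0 0 0.2; 0 0 0 0 0 0 0; 0 0 0 0 0 0 0; 0 0 0 0 0 0 0; 0 0 0 0 0 0 0; 0 0 0 0 0 0 0; 0 0 0 0 0 0 0; 0 0 0 0 0 0 0"

```text
time_s: 18.15
eef_pos: [0.4198, 0.0258, 0.0082]
eef_rot: [0.001, 0.583, 0.812, -0.0]
wrist_force: [1.7, -0.0, -0.3]
opening: 0.193
```

```bash
python3 go.py .4198 .0255 .08 108.8
```

```text
t 18.15 tcp [0.4198 0.0258 0.0082] yaw 108.6 tilt 0.09 F [ 1.71 -0.01 -0.26] open 0.19
total mm [ -0.4  -0.1 -71.8] deg [ 0.02  0.09 -0.17] rows 2
per row: [-0.001 -0.    -0.18 ] [ 0.0002  0.0007 -0.0014]
```

Request:
arm_command:
  motion: "0 0 -0.06 0 0 0 0; 0 0 -0.1 0 0 0.04 0; 0 0 -0.1 0 0 0.06 0; 0 0 -0.08 0 0 0.07 0; 0 0 0 0 0 0.07 0; 0 0 0 0 0 0.04 0; 0 0 0 0 0 0 0; 0 0 0 0 0 0 0"

```text
time_s: 18.82
eef_pos: [0.4179, 0.0263, 0.0784]
eef_rot: [-0.001, 0.7, 0.714, -0.001]
wrist_force: [1.1, -0.6, -1.5]
opening: 0.192
```

```bash
python3 go.py .436 .0065 .0512 91.4; python3 - <<'E'
from h import *
o=shot("i")
crop(o["side"],(190,180,310,310),5,"sideJ",20)
crop(o["top"],(240,180,370,250),6,"topJ",20)
E
```

```text
t 18.82 tcp [0.4179 0.0263 0.0784] yaw 91.1 tilt 0.13 F [ 1.15 -0.6  -1.53] open 0.19
total mm [-20.1  17.8  27.1] deg [-0.13  0.03 -0.31] rows 1
per row: [-0.101  0.089  0.136] [-0.0022  0.0006 -0.0051]
```

View pics/sideJ.png

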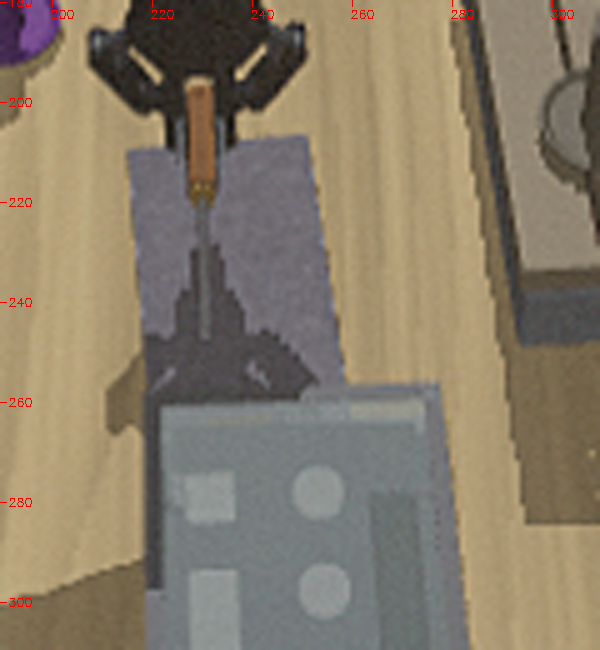

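View pics/topJ.png

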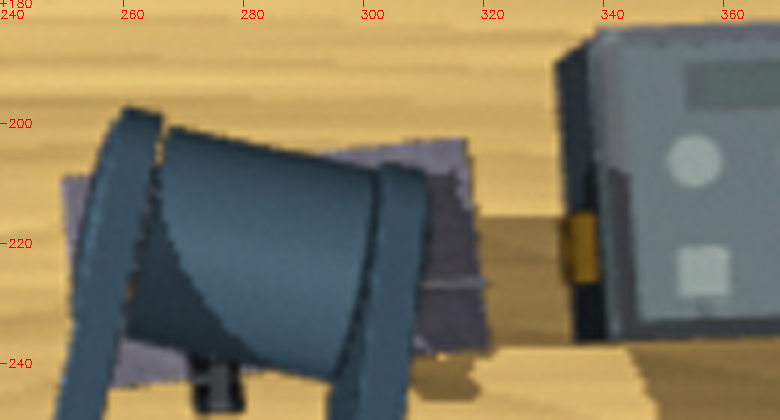

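```bash
python3 - <<'E'
from h import *
o=pickle.load(open("pics/i.pkl","rb"));T,S=o["top"],o["side"]
print(tri(T,(320.3,226.8),S,(230.7,246.9)))
tcp=np.array([.4179,.0263,.0784]); y=np.radians(91.1)
tip=tcp-.15*np.array([np.cos(y),np.sin(y),0])+[0,0,.0048]
print(tip,proj(T,[tip]),proj(S,[tip]))
tJ=lambda x,y:(240+x/6-.5,180+y/6-.5)
# boss outer face in top view: top edge z=.074: outer left edge; 
for p in ((570,212),(570,282),(582,247)):
    print(p,atz(T,tJ(*p),.074))
print(proj(T,[[.4403-.018,-.1685,.074],[.4403+.018,-.1685,.074],[.4403,-.1685,.074]])*6-np.array([240,180])*6+3)
E
```

```text
(array([ 0.42069724, -0.12135473,  0.08568819]), np.float64(0.000228373299877026))
[ 0.42077962 -0.12367236  0.0832    ] [[320.89885244 226.84096247]] [[230.78938462 248.06685869]]
(570, 212) [ 0.45899274 -0.16991639  0.074     ]
(570, 282) [ 0.42194791 -0.16844321  0.074     ]
(582, 247) [ 0.44038065 -0.17552047  0.074     ]
[[570.08099335 281.33110567]
 [567.37796417 213.32346723]
 [568.72322718 247.25226069]]
```

Request:
arm_command:
  motion: "-0.03 0.03 0.035 0 0 -0.002 0; -0.03 0.03 0.04 0 0 -0.002 0; -0.03 0.025 0.04 0 0 0 0; 0 0 0.02 0 0 0 0; 0 0 0 0 0 0 0; 0 0 0 0 0 0 0"

```text
time_s: 19.42
eef_pos: [0.4338, 0.0089, 0.0483]
eef_rot: [-0.003, 0.697, 0.717, -0.002]
wrist_force: [0.2, -0.1, -0.9]
opening: 0.194
```

```bash
python3 go.py .436 .0065 .0505 91.4
```

```text
t 19.42 tcp [0.4338 0.0089 0.0483] yaw 91.7 tilt 0.40 F [ 0.19 -0.05 -0.92] open 0.19
total mm [-2.4  2.1 -2.2] deg [-0.39 -0.05  0.27] rows 1
per row: [-0.012  0.011 -0.011] [-0.0065 -0.0009  0.0045]
```

Request:
arm_command:
  motion: "-0.012 0.008 -0.009 -0.004 0 0.003 0; -0.005 0.003 -0.003 -0.001 0 0.001 0; 0 0 0 0 0 0 0; 0 0 0 0 0 0 0"

```text
time_s: 19.75
eef_pos: [0.4356, 0.0061, 0.0515]
eef_rot: [-0.001, 0.698, 0.716, -0.0]
wrist_force: [0.3, 0.8, -0.2]
opening: 0.193
```

```bash
python3 go.py .436 .0065 .0505 91.4; python3 - <<'E'
from h import *
o=shot("j"); T,S=o["top"],o["side"]
crop(S,(190,180,310,310),5,"sideK",20)
crop(T,(300,190,370,250),10,"topK",10)
E
```

```text
t 19.75 tcp [0.4356 0.0061 0.0515] yaw 91.5 tilt 0.10 F [ 0.28  0.81 -0.19] open 0.19
total mm [0.4 0.4 1. ] deg [-0.08 -0.07  0.1 ] rows 1
per row: [0.002 0.002 0.005] [-0.0013 -0.0011  0.0016]
```

View pics/sideK.png

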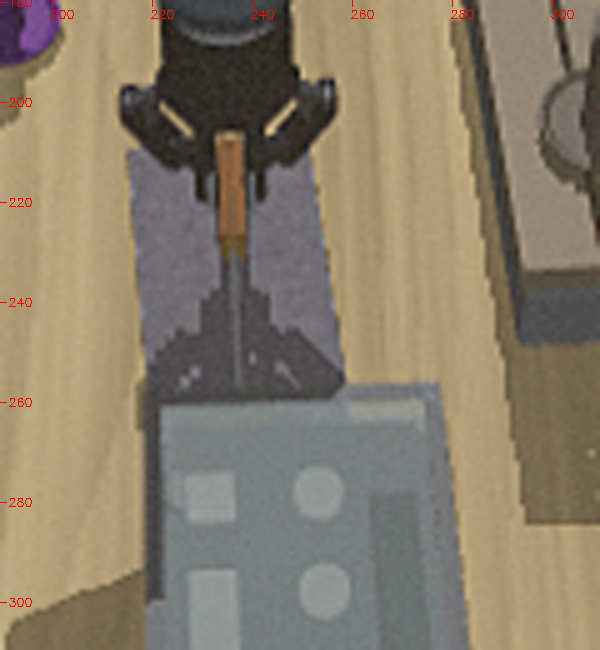

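View pics/topK.png

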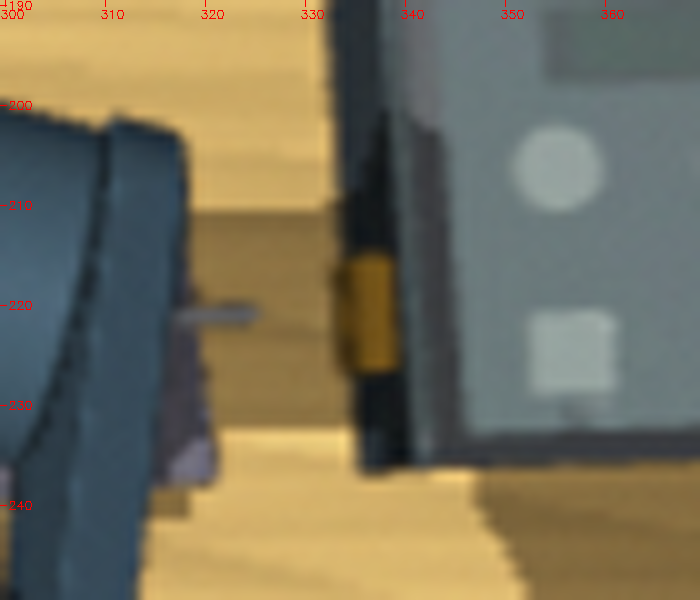

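```bash
python3 - <<'E'
from h import *
o=pickle.load(open("pics/j.pkl","rb"));T,S=o["top"],o["side"]
print(tri(T,(325.3,220.9),S,(237.1,256.9)))
y=np.radians(91.5)
tip=np.array([.4356,.0061,.0563])-.15*np.array([np.cos(y),np.sin(y),0])
print(tip,proj(T,[tip]),proj(S,[tip]))
print(atz(T,(325.3,220.9),.056))
# handle front face: ferrule etc, rod line in side: check heights along rod
for k in (.0,.04,.07,.11):
    P=np.array([.4356,.0061,.0563])-k*np.array([np.cos(y),np.sin(y),0]); print(k,proj(S,[P]))
E
```

```text
(array([ 0.43942967, -0.14181333,  0.06493999]), np.float64(0.002056832494297427))
[ 0.43952654 -0.1438486   0.0563    ] [[325.45168829 221.34902182]] [[237.55084163 259.16823615]]
[ 0.44099542 -0.14347099  0.056     ]
0.0 [[236.1453006  219.00487891]]
0.04 [[236.49604671 229.16845581]]
0.07 [[236.77013009 237.04425333]]
0.11 [[237.15110466 247.89696274]]
```

Request:
arm_command:
  motion: "-0.02 0 0.004 0 0 0.001 0; -0.025 0 0 0 0 0 0; -0.025 0 0 0 0 0 0; -0.02 0 0 0 0 0 0; 0 0 0 0 0 0 0; 0 0 0 0 0 0 0"

```text
time_s: 20.35
eef_pos: [0.4363, -0.0141, 0.0509]
eef_rot: [-0.001, 0.698, 0.716, 0.0]
wrist_force: [0.5, -0.5, -1.9]
opening: 0.195
```

```bash
python3 go.py .4365 -.0135 .0508 91.4
```

```text
t 20.35 tcp [ 0.4363 -0.0141  0.0509] yaw 91.4 tilt 0.06 F [ 0.53 -0.47 -1.88] open 0.19
total mm [0.6 0.2 0.1] deg [-0.04 -0.04  0.04] rows 1
per row: [0.003 0.001 0.   ] [-0.0007 -0.0007  0.0006]
```

Request:
arm_command:
  motion: "-0.02 0 0 0 0 0 0; -0.02 0 0 0 0 0 0; -0.02 0 0 0 0 0 0; -0.02 0 0 0 0 0 0; 0 0 0 0 0 0 0"

```text
time_s: 20.77
eef_pos: [0.4368, -0.0318, 0.0508]
eef_rot: [-0.001, 0.698, 0.716, -0.0]
wrist_force: [-0.9, 0.9, -0.2]
opening: 0.193
```

```bash
python3 go.py .4370 -.0335 .0508 91.4
```

```text
t 20.77 tcp [ 0.4368 -0.0318  0.0508] yaw 91.4 tilt 0.06 F [-0.9   0.9  -0.24] open 0.19
total mm [-1.7  0.2  0. ] deg [-0.04 -0.04  0.04] rows 1
per row: [-0.008  0.001  0.   ] [-0.0007 -0.0007  0.0007]
```

Request:
arm_command:
  motion: "-0.025 0 0 0 0 0 0; -0.025 0 0 0 0 0 0; -0.025 0 0 0 0 0 0; -0.025 0 0 0 0 0 0; 0 0 0 0 0 0 0"

```text
time_s: 21.18
eef_pos: [0.4373, -0.0541, 0.0508]
eef_rot: [-0.0, 0.698, 0.716, -0.0]
wrist_force: [0.1, -0.4, -0.3]
opening: 0.194
```

```bash
python3 go.py .4376 -.066 .0508 91.4
```

```text
t 21.18 tcp [ 0.4373 -0.0541  0.0508] yaw 91.4 tilt 0.06 F [ 0.06 -0.39 -0.33] open 0.19
total mm [-11.9  -0.   -0. ] deg [-0.04 -0.04  0.05] rows 1
per row: [-0.059 -0.    -0.   ] [-0.0007 -0.0006  0.0008]
```

Request:
arm_command:
  motion: "-0.015 0 0 0 0 0 0; -0.015 0 0 0 0 0 0; -0.015 0 0 0 0 0 0; 0 0 0 0 0 0 0"

```text
time_s: 21.52
eef_pos: [0.4374, -0.0637, 0.0507]
eef_rot: [-0.001, 0.698, 0.716, 0.0]
wrist_force: [1.2, 1.3, -0.6]
opening: 0.192
```

```bash
python3 go.py .4376 -.066 .0508 91.4
```

```text
t 21.52 tcp [ 0.4374 -0.0637  0.0507] yaw 91.4 tilt 0.12 F [ 1.21  1.33 -0.58] open 0.19
total mm [-2.3  0.1 -0.1] deg [-0.06 -0.1   0.01] rows 1
per row: [-0.011  0.001 -0.001] [-0.001  -0.0017  0.0001]
```

Request:
arm_command:
  motion: "-0.015 0 0 0 0 0 0; -0.01 0 0 0 0 0 0; 0 0 0 0 0 0 0; 0 0 0 0 0 0 0"

```text
time_s: 21.85
eef_pos: [0.4373, -0.0683, 0.0505]
eef_rot: [-0.002, 0.698, 0.716, 0.001]
wrist_force: [-0.3, 2.4, 0.4]
opening: 0.195
```

```bash
python3 - <<'E'
from h import *
o=shot("k"); T,S=o["top"],o["side"]
crop(S,(180,180,340,360),4,"sideL",20)
E
```

```text
(no output)
```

View pics/sideL.png

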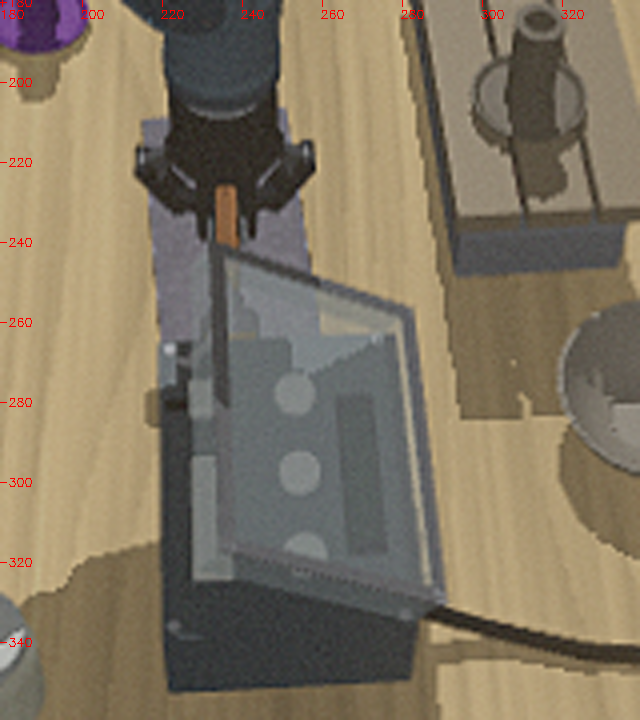

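The hood is rising, so the latch is free. I'll draw the pin straight back out.

Request:
arm_command:
  motion: "0.03 0 0 0 0 0 0; 0.05 0 0 0 0 0 0; 0.05 0 0 0 0 0 0; 0.05 0 0 0 0 0 0; 0.05 0 0 0 0 0 0; 0.05 0 0 0 0 0 0; 0.05 0 0 0 0 0 0; 0.05 0 0 0 0 0 0; 0 0 0 0 0 0 0; 0 0 0 0 0 0 0"

```text
time_s: 22.78
eef_pos: [0.4345, 0.0171, 0.0508]
eef_rot: [-0.001, 0.697, 0.717, -0.0]
wrist_force: [1.2, -0.2, -0.6]
opening: 0.191
```

```bash
python3 go.py .4375 .035 .0508 91.4;python3 - <<'E'
from h import *
o=shot("l"); T,S=o["top"],o["side"]
crop(S,(180,180,340,360),4,"sideM",20)
crop(T,(240,150,430,250),4,"topM",20)
E
```

```text
t 22.78 tcp [0.4345 0.0171 0.0508] yaw 91.6 tilt 0.09 F [ 1.16 -0.23 -0.64] open 0.19
total mm [17.8  3.6  0. ] deg [-0.06 -0.06  0.24] rows 1
per row: [0.089 0.018 0.   ] [-0.0011 -0.001   0.0039]
```

View pics/sideM.png

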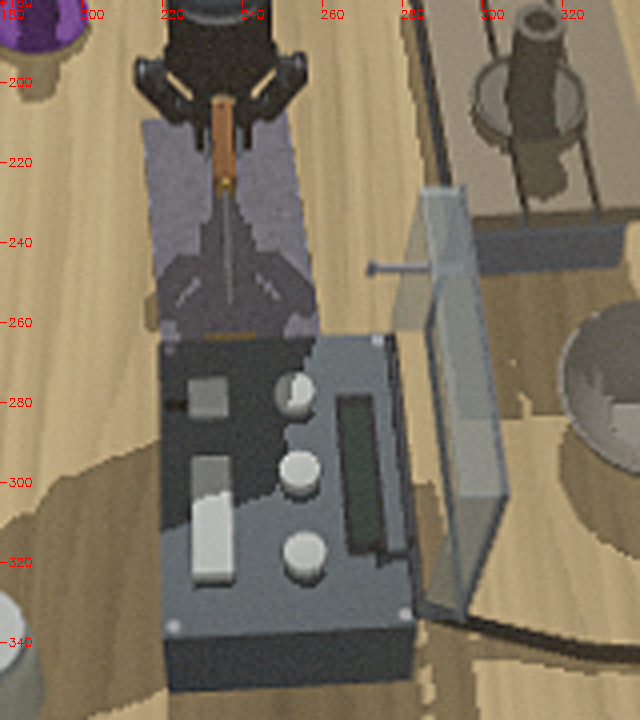

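View pics/topM.png

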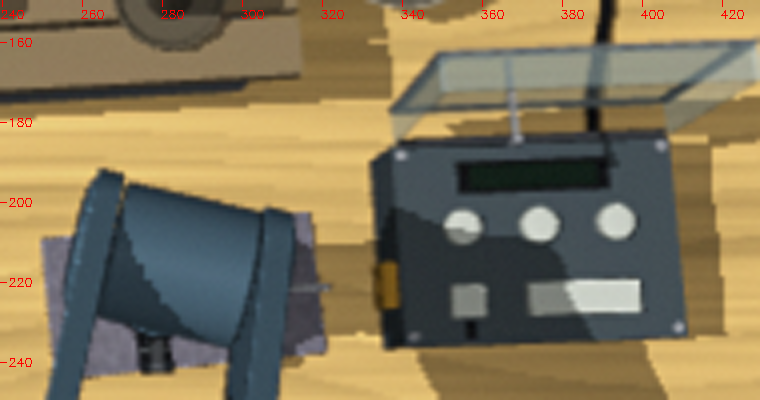

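Request:
arm_command:
  motion: "0.045 0 0.05 0 0 0.002 0; 0.045 0 0.06 0 0 0.002 0; 0.01 0 0.06 0 0 0 0; 0 0 0 0 0 0 0; 0 0 0 0 0 0 0"

```text
time_s: 23.3
eef_pos: [0.4347, 0.0369, 0.0143]
eef_rot: [0.0, 0.7, 0.714, 0.0]
wrist_force: [0.3, -0.2, 0.4]
opening: 0.193
```

```bash
python3 go.py .4345 .037 .0092 91.4;python3 - <<'E'
from h import *
o=pickle.load(open("pics/l.pkl","rb"));T,S=o["top"],o["side"]
print(tri(T,(368.75,184.5),S,(272.5,246.25)))
E
```

```text
t 23.30 tcp [0.4347 0.0369 0.0143] yaw 91.1 tilt 0.05 F [ 0.3  -0.16  0.38] open 0.19
total mm [ 0.1 -0.2  5.1] deg [ 0.04 -0.03 -0.33] rows 1
per row: [ 0.    -0.001  0.026] [ 0.0006 -0.0005 -0.0055]
(array([ 0.52931212, -0.23212203,  0.23711457]), np.float64(0.0015274538693152047))
```

Request:
arm_command:
  motion: "0 0 0.015 0 0 0 0; 0 0 0.012 0 0 0 0; 0 0 0 0 0 0 0; 0 0 0 0 0 0 0"

```text
time_s: 23.63
eef_pos: [0.4351, 0.0363, 0.0089]
eef_rot: [0.0, 0.701, 0.713, 0.0]
wrist_force: [1.0, -0.9, -0.9]
opening: 0.196
```

Request:
arm_command:
  motion: "0 0 0.006 0 0 0 0; 0 0 0 0 0 0 0.4; 0 0 0 0 0 0 0.7; 0 0 0 0 0 0 0.7; 0 0 0 0 0 0 0.7; 0 0 -0.04 0 0 0 0.7; 0 0 -0.1 0 0 0 0.7; 0 0 -0.15 0 0 0 0.7; 0 0 -0.18 0 0 0 0.7; 0 0 -0.18 0 0 0 0.7"

```text
time_s: 24.47
eef_pos: [0.4294, 0.0368, 0.1379]
eef_rot: [-0.006, 0.701, 0.713, -0.004]
wrist_force: [1.5, -0.3, -0.6]
opening: 0.696
```

```bash
python3 go.py .38 -.05 .25 91.4
```

```text
t 24.47 tcp [0.4294 0.0368 0.1379] yaw 90.9 tilt 0.79 F [ 1.52 -0.33 -0.62] open 0.70
total mm [ -85.6  -52.2 -111.7] deg [-0.76 -0.19 -0.49] rows 4
per row: [-0.107 -0.065 -0.14 ] [-0.0032 -0.0008 -0.002 ]
```

```bash
python3 - <<'E'
from h import *
o=pickle.load(open("pics/l.pkl","rb"));T,S=o["top"],o["side"]
for n,a,b in (("clear",(469,300),(208,397)),("p1",(463,226),(295,391)),("p2",(540,224),(300,468)),("p3",(617,221),(304,546)),("start",(585,297),(212,516))):
    print(n,tri(T,(240+a[0]/4-.5,150+a[1]/4-.5),S,(180+b[0]/4-.5,180+b[1]/4-.5)))
E
```

```text
clear (array([ 0.42521766, -0.2334678 ,  0.09452215]), np.float64(0.003046103256384176))
p1 (array([ 0.48335022, -0.23104403,  0.09619542]), np.float64(0.002330498682138698))
p2 (array([ 0.48471898, -0.29079769,  0.09710612]), np.float64(0.001606373397889153))
p3 (array([ 0.48590973, -0.3492875 ,  0.10092074]), np.float64(0.002217936294109033))
start (array([ 0.42753689, -0.32331034,  0.09462436]), np.float64(0.0018074466515341902))
```

Request:
arm_command:
  motion: "-0.06 -0.03 -0.15 -0.003 0 -0.002 0.3; -0.1 -0.02 -0.15 -0.003 0 -0.002 0; -0.14 0 -0.14 -0.003 0 -0.002 0; -0.17 0 -0.05 -0.003 0 -0.002 0; -0.18 0 0 0 0 0 0; -0.18 0 0 0 0 0 0; -0.18 0 0 0 0 0 0; -0.15 0 0 0 0 0 0; -0.06 0 0 0 0 0 0; 0 0 0 0 0 0 0"

```text
time_s: 25.3
eef_pos: [0.4287, -0.2181, 0.261]
eef_rot: [0.013, 0.696, 0.718, 0.005]
wrist_force: [-0.5, -0.2, -0.4]
opening: -0.003
```

```bash
python3 go.py .4248 -.2337 .12 91.4
```

```text
t 25.30 tcp [ 0.4287 -0.2181  0.261 ] yaw 91.8 tilt 1.61 F [-0.47 -0.21 -0.37] open -0.00
total mm [-13.9  -8.  141. ] deg [1.48 0.63 0.43] rows 4
per row: [-0.017 -0.01   0.176] [0.0062 0.0026 0.0018]
```

Request:
arm_command:
  motion: "-0.02 -0.012 0.13 0.006 0.003 0.002 0; -0.02 -0.012 0.15 0.006 0.003 0.002 0; -0.02 -0.012 0.15 0.006 0.002 0.002 0; -0.01 -0.005 0.12 0.006 0.002 0 0; 0 0 0.08 0 0 0 0; 0 0 0 0 0 0 0; 0 0 0 0 0 0 0"

```text
time_s: 25.88
eef_pos: [0.424, -0.2263, 0.1343]
eef_rot: [0.001, 0.697, 0.717, 0.002]
wrist_force: [0.7, -0.4, 0.1]
opening: -0.001
```

```bash
python3 go.py .425 -.2335 .105 91.4;python3 - <<'E'
from h import *
o=shot("m"); T,S=o["top"],o["side"]
crop(S,(160,120,350,350),3.3,"sideN",20)
crop(T,(230,150,430,250),4,"topN",20)
E
```

```text
t 25.88 tcp [ 0.424  -0.2263  0.1343] yaw 91.6 tilt 0.21 F [ 0.73 -0.37  0.1 ] open -0.00
total mm [-7.2  0.7 29.3] deg [ 0.2  -0.06  0.17] rows 1
per row: [-0.036  0.003  0.146] [ 0.0033 -0.0009  0.0029]
```

View pics/sideN.png

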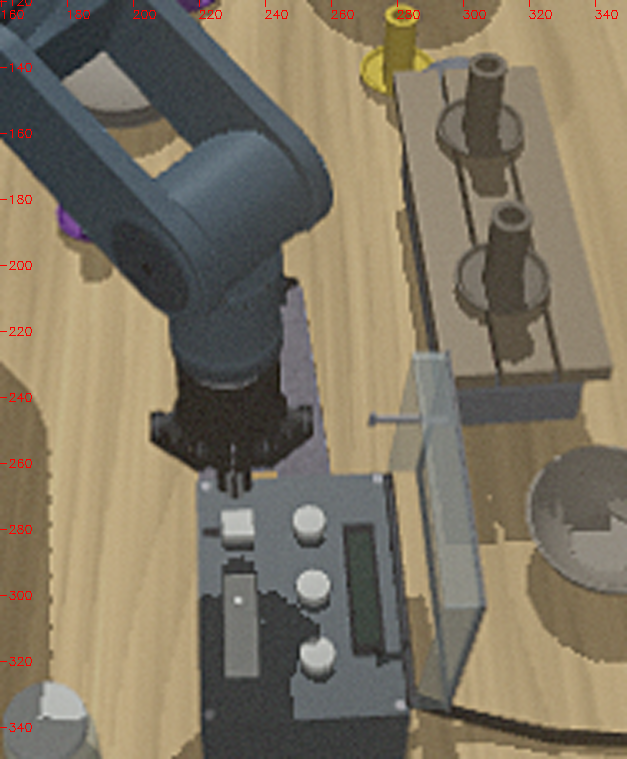

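View pics/topN.png

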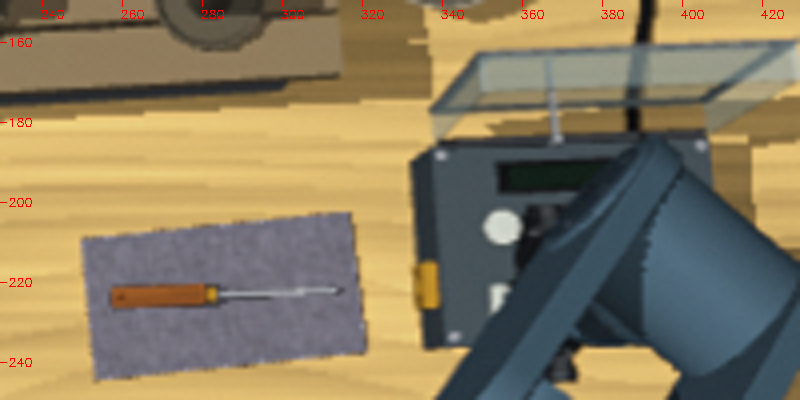

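The pin lies fully on the mat at top (260–318, 222). Both candlesticks stand on the plank and the hood is up. Next I'll press clear.

Request:
arm_command:
  motion: "-0.018 0.002 0.04 0.003 0 0.002 0; -0.018 0.002 0.05 0 0 0 0; 0 0 0.04 0 0 0 0; 0 0 0 0 0 0 0; 0 0 0 0 0 0 0"

```text
time_s: 26.4
eef_pos: [0.4287, -0.2365, 0.1115]
eef_rot: [0.005, 0.698, 0.716, 0.001]
wrist_force: [0.4, 0.4, 0.6]
opening: 0.002
```

```bash
python3 go.py .425 -.2335 .0895 91.4
```

```text
t 26.40 tcp [ 0.4287 -0.2365  0.1115] yaw 91.5 tilt 0.61 F [0.39 0.4  0.61] open 0.00
total mm [ 3.2 -3.8 21.9] deg [0.46 0.39 0.12] rows 1
per row: [ 0.016 -0.019  0.11 ] [0.0077 0.0065 0.0019]
```

Request:
arm_command:
  motion: "0.008 -0.01 0.02 0.004 0.003 0 0; 0.006 -0.006 0.025 0.003 0.003 0 0; 0 0 0.02 0 0 0 0; 0 0 0 0 0 0 0"

```text
time_s: 26.73
eef_pos: [0.4251, -0.2338, 0.0974]
eef_rot: [0.0, 0.698, 0.716, 0.0]
wrist_force: [-0.5, -0.5, 0.1]
opening: 0.001
```

```bash
python3 go.py .425 -.2335 .0895 91.4
```

```text
t 26.73 tcp [ 0.4251 -0.2338  0.0974] yaw 91.5 tilt 0.01 F [-0.46 -0.55  0.06] open 0.00
total mm [ 0.3 -0.1  7.9] deg [0.01 0.   0.08] rows 1
per row: [ 0.001 -0.001  0.04 ] [0.0002 0.     0.0014]
```

Request:
arm_command:
  motion: "0 0 0.015 0 0 0 0; 0 0 0.015 0 0 0 0; 0 0 0.01 0 0 0 0"

```text
time_s: 26.98
eef_pos: [0.4254, -0.234, 0.0894]
eef_rot: [0.0, 0.698, 0.716, 0.0]
wrist_force: [-1.9, 1.8, 4.3]
opening: 0.0
```

Request:
arm_command:
  motion: "0 0 0.008 0 0 0 0; 0 0 0 0 0 0 0"

```text
time_s: 27.15
eef_pos: [0.4254, -0.2341, 0.0892]
eef_rot: [-0.0, 0.698, 0.716, -0.0]
wrist_force: [-2.2, 2.6, 4.5]
opening: 0.0
```

```bash
python3 - <<'E'
from h import *
o=shot("n"); T,S=o["top"],o["side"]
crop(S,(190,230,300,350),5,"sideO",20)
crop(T,(330,170,430,250),6,"topO",20)
E
```

```text
(no output)
```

View pics/sideO.png

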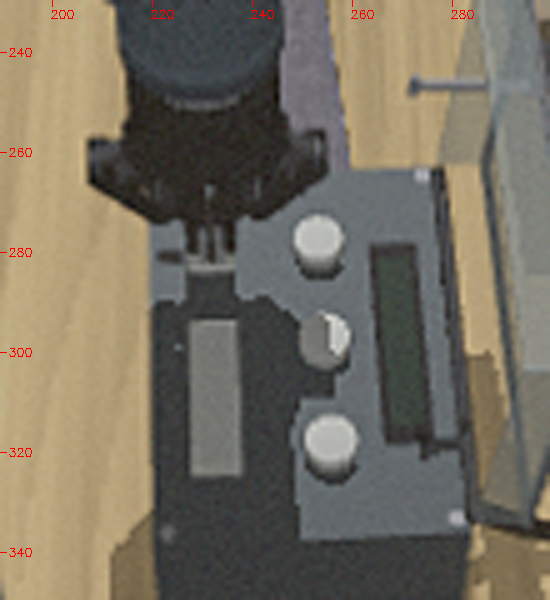

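Request:
arm_command:
  motion: "0 0 -0.04 0 0 0 0; 0 0 -0.08 0 0 0 0; 0 0 -0.1 0 0 0 0; 0 0 -0.04 0 0 0 0; 0 0 0 0 0 0 0"

```text
time_s: 27.67
eef_pos: [0.4254, -0.234, 0.1433]
eef_rot: [0.0, 0.698, 0.716, 0.0]
wrist_force: [0.6, -0.2, -0.2]
opening: 0.005
```

```bash
python3 go.py .486 -.3505 .14 91.4
```

```text
t 27.67 tcp [ 0.4254 -0.234   0.1433] yaw 91.5 tilt 0.00 F [ 0.63 -0.21 -0.19] open 0.01
total mm [-118.1   57.5    3.3] deg [0.  0.  0.1] rows 4
per row: [-0.148  0.072  0.004] [0.     0.     0.0004]
```

Request:
arm_command:
  motion: "-0.1 0.05 0 0 0 0 0; -0.13 0.06 0 0 0 0 0; -0.14 0.07 0 0 0 0 0; -0.12 0.06 0 0 0 0 0; -0.06 0.03 0 0 0 0 0; 0 0 0 0 0 0 0; 0 0 0 0 0 0 0"

```text
time_s: 28.25
eef_pos: [0.4834, -0.345, 0.1386]
eef_rot: [-0.001, 0.697, 0.717, 0.0]
wrist_force: [-1.0, 0.6, -0.4]
opening: 0.004
```

```bash
python3 go.py .486 -.3505 .105 91.4
```

```text
t 28.25 tcp [ 0.4834 -0.345   0.1386] yaw 91.6 tilt 0.13 F [-1.03  0.59 -0.38] open 0.00
total mm [-5.6  2.5 33.6] deg [-0.07 -0.11  0.18] rows 1
per row: [-0.028  0.012  0.168] [-0.0011 -0.0018  0.0029]
```

Request:
arm_command:
  motion: "-0.014 0.006 0.04 0 -0.001 0.002 0; -0.012 0.005 0.05 0 -0.001 0.001 0; 0 0 0.05 0 0 0 0; 0 0 0.02 0 0 0 0; 0 0 0 0 0 0 0; 0 0 0 0 0 0 0"

```text
time_s: 28.75
eef_pos: [0.483, -0.3452, 0.0999]
eef_rot: [-0.004, 0.698, 0.716, -0.0]
wrist_force: [0.2, -0.7, 0.4]
opening: 0.004
```

```bash
python3 go.py .486 -.3505 .105 91.4
```

```text
t 28.75 tcp [ 0.483  -0.3452  0.0999] yaw 91.5 tilt 0.44 F [ 0.21 -0.72  0.44] open 0.00
total mm [-5.4  2.8 -5.2] deg [-0.32 -0.29  0.08] rows 1
per row: [-0.027  0.014 -0.026] [-0.0054 -0.0049  0.0014]
```

Request:
arm_command:
  motion: "-0.016 0.008 -0.005 -0.003 -0.003 0.001 0; -0.012 0.006 0 -0.002 -0.002 0 0; 0 0 0 0 0 0 0"

```text
time_s: 29.0
eef_pos: [0.4863, -0.3506, 0.1012]
eef_rot: [0.0, 0.698, 0.716, -0.0]
wrist_force: [0.7, -0.3, 0.0]
opening: -0.001
```

```bash
python3 go.py .486 -.3505 .105 91.4
```

```text
t 29.00 tcp [ 0.4863 -0.3506  0.1012] yaw 91.5 tilt 0.04 F [ 0.67 -0.3   0.04] open -0.00
total mm [ 0.1 -0.3 -3.8] deg [0.01 0.04 0.06] rows 1
per row: [ 0.    -0.002 -0.019] [0.0002 0.0006 0.001 ]
```

Request:
arm_command:
  motion: "0 0 0.015 0 0 0 0; 0 0 0.017 0 0 0 0; 0 0 0.017 0 0 0 0; 0 0 0.012 0 0 0 0"

```text
time_s: 29.33
eef_pos: [0.4875, -0.3519, 0.0905]
eef_rot: [0.002, 0.698, 0.716, -0.0]
wrist_force: [-0.7, 0.6, 3.8]
opening: -0.0
```

Request:
arm_command:
  motion: "0.003 -0.005 0.01 0 0.002 0 0; 0 0 0.008 0 0 0 0; 0 0 0 0 0 0 0"

```text
time_s: 29.58
eef_pos: [0.4875, -0.3519, 0.0896]
eef_rot: [0.003, 0.698, 0.716, 0.001]
wrist_force: [-2.2, 2.1, 3.4]
opening: -0.002
```

```bash
python3 - <<'E'
from h import *
o=shot("o"); T,S=o["top"],o["side"]
crop(S,(190,230,300,350),5,"sideP",20)
E
```

```text
(no output)
```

View pics/sideP.png

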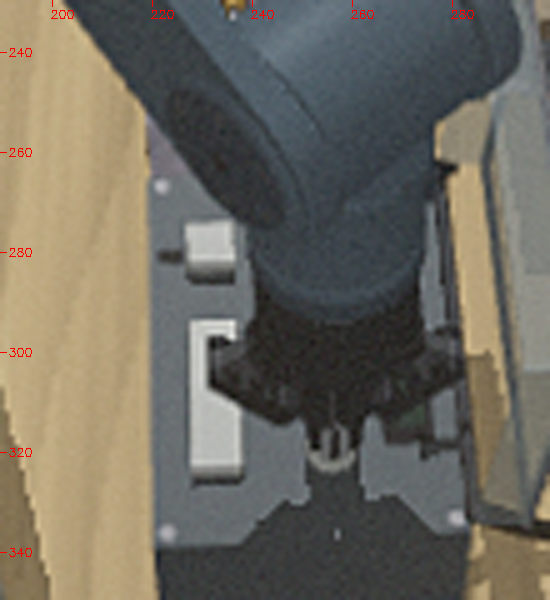

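Request:
arm_command:
  motion: "0 0 0.012 0 0.001 0 0; 0 0 0.012 0 0.001 0 0"

```text
time_s: 29.85
eef_pos: [0.4877, -0.3521, 0.0887]
eef_rot: [0.002, 0.698, 0.716, 0.001]
wrist_force: [-9.9, 8.7, 26.1]
opening: -0.0
```

Request:
arm_command:
  motion: "0 0 -0.04 0 0 0 0; 0 0 -0.08 0 0 0 0; 0 0 -0.06 0 0 0 0; 0 0 0 0 0 0 0; 0 0 0 0 0 0 0"

```text
time_s: 30.27
eef_pos: [0.4875, -0.3523, 0.1261]
eef_rot: [0.002, 0.698, 0.716, 0.001]
wrist_force: [-0.4, 1.6, -0.2]
opening: -0.002
```

```bash
python3 go.py .4277 -.3236 .12 91.4
```

```text
t 30.27 tcp [ 0.4875 -0.3523  0.1261] yaw 91.5 tilt 0.31 F [-0.39  1.62 -0.24] open -0.00
total mm [ 30.2 -59.    5.7] deg [0.3  0.08 0.1 ] rows 2
per row: [ 0.076 -0.148  0.014] [0.0025 0.0007 0.0008]
```

Request:
arm_command:
  motion: "0.04 -0.08 0 0.001 0 0 0; 0.05 -0.1 0 0.001 0 0 0; 0.035 -0.07 0 0.001 0 0 0; 0.015 -0.03 0 0 0 0 0; 0 0 0 0 0 0 0; 0 0 0 0 0 0 0"

```text
time_s: 30.77
eef_pos: [0.4279, -0.3236, 0.121]
eef_rot: [-0.001, 0.698, 0.716, 0.001]
wrist_force: [0.7, 0.0, -0.2]
opening: -0.004
```

```bash
python3 go.py .4277 -.3236 .1 91.4
```

```text
t 30.77 tcp [ 0.4279 -0.3236  0.121 ] yaw 91.5 tilt 0.11 F [ 0.66  0.04 -0.16] open -0.00
total mm [-0.  -0.2 21. ] deg [-0.01 -0.1   0.09] rows 1
per row: [-0.    -0.001  0.105] [-0.0001 -0.0017  0.0015]
```

Request:
arm_command:
  motion: "0 0 0.03 0 0 0 0; 0 0 0.035 0 0 0 0; 0 0 0.025 0 0 0 0; 0 0 0.02 0 0 0 0; 0 0 0.017 0 0 0 0; 0 0 0.017 0 0 0 0"

```text
time_s: 31.27
eef_pos: [0.4303, -0.3253, 0.0891]
eef_rot: [0.0, 0.698, 0.716, 0.001]
wrist_force: [-3.0, 0.8, 4.6]
opening: -0.002
```

Request:
arm_command:
  motion: "0 0 0.012 0 0 0 0; 0 0 0.01 0 0 0 0"

```text
time_s: 31.43
eef_pos: [0.4305, -0.3254, 0.0886]
eef_rot: [-0.001, 0.697, 0.717, 0.0]
wrist_force: [-7.9, 8.6, 26.7]
opening: -0.001
```

```bash
python3 - <<'E'
from h import *
o=shot("p"); T,S=o["top"],o["side"]
crop(S,(190,230,310,350),5,"sideQ",20)
crop(T,(230,110,430,250),4,"topQ",20)
E
```

```text
(no output)
```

View pics/sideQ.png

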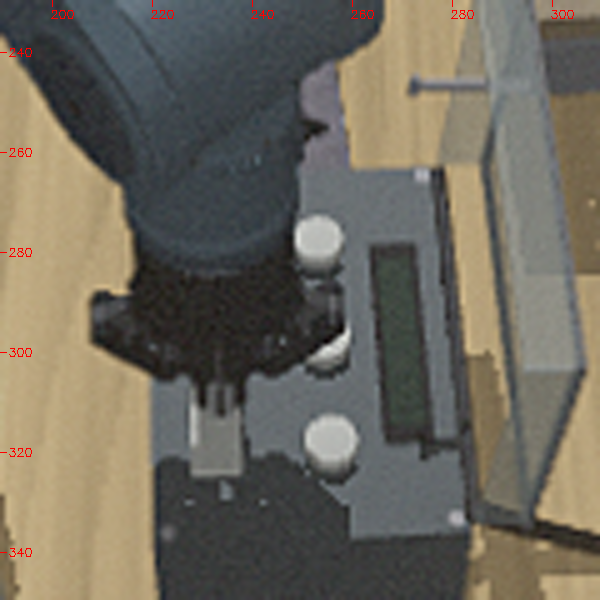

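View pics/topQ.png

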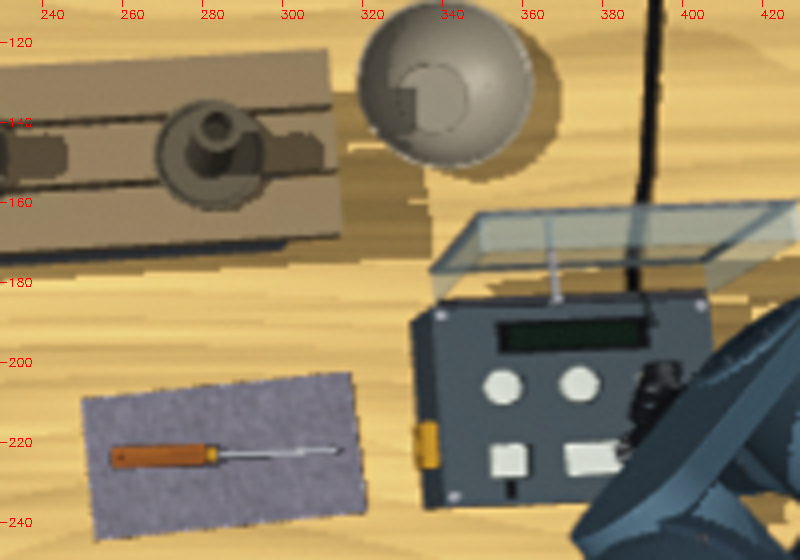

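Request:
arm_command:
  motion: "0 0 -0.05 0 0 0 0; 0 0 -0.12 0 0 0 0; 0 0 -0.18 0 0 0 0; 0 0 -0.19 0 0 0 0; 0 0 -0.19 0 0 0 0; 0 0 -0.19 0 0 0 0; 0 0 -0.19 0 0 0 0; 0 0 -0.1 0 0 0 0; 0 0 0 0 0 0 0"

```text
time_s: 32.28
eef_pos: [0.4306, -0.3248, 0.34]
eef_rot: [-0.002, 0.697, 0.717, 0.001]
wrist_force: [-0.2, -0.9, -0.3]
opening: -0.005
```

```bash
python3 go.py .655 -.295 .33 91.4; python3 - <<'E'
from h import *
T=pickle.load(open("pics/p.pkl","rb"))["top"]
print(atz(T,(341,131),.05),atz(T,(341-21.5,131),.06),atz(T,(341+21.5,131),.06),atz(T,(341,131+21),.06))
E
```

```text
t 32.28 tcp [ 0.4306 -0.3248  0.34  ] yaw 91.6 tilt 0.28 F [-0.17 -0.86 -0.32] open -0.00
total mm [ 23.5 225.2   9.5] deg [-0.14 -0.25  0.21] rows 6
per row: [0.02  0.188 0.008] [-0.0004 -0.0007  0.0006]
[ 0.74207267 -0.20764631  0.05      ] [ 0.73975547 -0.13386323  0.06      ] [ 0.73817141 -0.27631532  0.06      ] [ 0.66748002 -0.20236668  0.06      ]
```

Request:
arm_command:
  motion: "0.015 0.1 0 0 0 0 0; 0.02 0.17 0 0 0 0 0; 0.02 0.18 0 0 0 0 0; 0.02 0.18 0 0 0 0 0; 0.02 0.18 0 0 0 0 0; 0.015 0.16 0 0 0 0 0; 0.01 0.1 0 0 0 0 0; 0 0.05 0 0 0 0 0; 0 0 0 0 0 0 0; 0 0 0 0 0 0 0"

```text
time_s: 33.12
eef_pos: [0.6639, -0.2929, 0.3279]
eef_rot: [-0.005, 0.698, 0.716, -0.001]
wrist_force: [-0.5, -0.2, 0.1]
opening: 0.0
```

```bash
python3 go.py .65 -.295 .215 91.4
```

```text
t 33.12 tcp [ 0.6639 -0.2929  0.3279] yaw 91.5 tilt 0.57 F [-0.53 -0.2   0.13] open 0.00
total mm [ -2.4 -13.1 113. ] deg [-0.45 -0.35  0.07] rows 3
per row: [-0.004 -0.022  0.188] [-0.0025 -0.0019  0.0004]
```

Request:
arm_command:
  motion: "0 0 0.1 -0.003 -0.002 0 0; 0 0 0.13 -0.003 -0.002 0 0; 0 0 0.13 0 0 0 0; 0 0 0.12 0 0 0 0; 0 0 0.06 0 0 0 0; 0 0 0 0 0 0 0; 0 0 0 0 0 0 0"

```text
time_s: 33.7
eef_pos: [0.6576, -0.2945, 0.2145]
eef_rot: [-0.002, 0.699, 0.715, -0.001]
wrist_force: [0.2, -0.2, 0.6]
opening: 0.002
```

```bash
python3 go.py .61 -.295 .215 91.4;python3 - <<'E'
from h import *
o=shot("q"); T,S=o["top"],o["side"]
crop(S,(190,180,370,350),4,"sideR",20)
E
```

```text
t 33.70 tcp [ 0.6576 -0.2945  0.2145] yaw 91.3 tilt 0.23 F [ 0.19 -0.2   0.55] open 0.00
total mm [  0.5 -47.6  -0.3] deg [-0.21 -0.11 -0.15] rows 2
per row: [ 0.001 -0.119 -0.001] [-0.0017 -0.0009 -0.0012]
```

View pics/sideR.png

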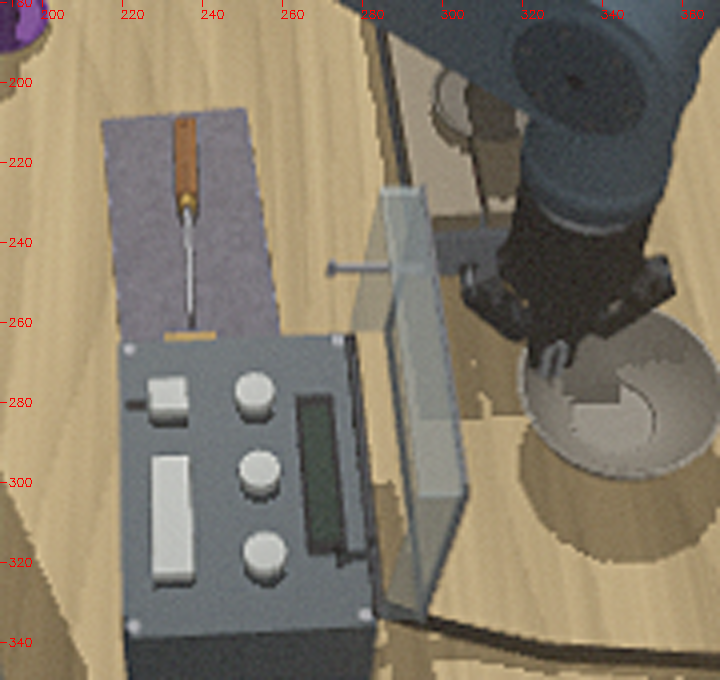

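Request:
arm_command:
  motion: "0 -0.06 0 0 0 -0.001 0; 0 -0.07 0 0 0 -0.001 0; 0 -0.07 0 0 0 0 0; 0 -0.06 0 0 0 0 0; 0 -0.05 0 0 0 0 0; 0 -0.05 0 0 0 0 0; 0 -0.05 0 0 0 0 0; 0 0 0 0 0 0 0"

```text
time_s: 34.47
eef_pos: [0.5802, -0.3007, 0.2325]
eef_rot: [0.013, 0.698, 0.716, 0.002]
wrist_force: [1.5, -0.5, -0.1]
opening: -0.001
```

```bash
python3 go.py .5614 -.295 .2208 91.4
```

```text
t 34.47 tcp [ 0.5802 -0.3007  0.2325] yaw 91.5 tilt 1.47 F [ 1.53 -0.5  -0.09] open -0.00
total mm [  6.3 -18.9  11.2] deg [1.21 0.84 0.06] rows 1
per row: [ 0.032 -0.094  0.056] [0.0202 0.0139 0.0011]
```

Request:
arm_command:
  motion: "0.015 -0.03 0.04 0.01 0.007 0 0; 0.015 -0.05 0.04 0.01 0.007 0 0; 0 -0.05 0.01 0 0 0 0; 0 -0.05 0.01 0 0 0 0; 0 0 0 0 0 0 0"

```text
time_s: 34.88
eef_pos: [0.5445, -0.2968, 0.2147]
eef_rot: [0.004, 0.698, 0.716, 0.001]
wrist_force: [1.2, -1.2, 0.8]
opening: -0.001
```

```bash
python3 go.py .5275 -.295 .2146 91.4
```

```text
t 34.88 tcp [ 0.5445 -0.2968  0.2147] yaw 91.5 tilt 0.42 F [ 1.15 -1.22  0.82] open -0.00
total mm [  2.2 -17.    0. ] deg [0.34 0.25 0.12] rows 1
per row: [ 0.011 -0.085  0.   ] [0.0056 0.0041 0.002 ]
```

Request:
arm_command:
  motion: "0.006 -0.045 0.01 0.003 0.002 0 0; 0.004 -0.05 0.01 0.003 0.002 0 0; 0 -0.05 0.02 0 0 0 0; 0 -0.05 0.025 0 0 0 0; 0 -0.05 0.025 0 0 0 0; 0 0 0 0 0 0 0"

```text
time_s: 35.38
eef_pos: [0.4927, -0.2961, 0.1953]
eef_rot: [-0.0, 0.698, 0.716, -0.0]
wrist_force: [0.2, -1.2, 0.6]
opening: 0.003
```

```bash
python3 go.py .4696 -.295 .1774 91.4;python3 - <<'E'
from h import *
o=shot("r"); T,S=o["top"],o["side"]
crop(S,(190,180,370,350),4,"sideS",20)
E
```

```text
t 35.38 tcp [ 0.4927 -0.2961  0.1953] yaw 91.5 tilt 0.02 F [ 0.21 -1.17  0.6 ] open 0.00
total mm [  1.7 -23.1  17.9] deg [-0.02 -0.    0.13] rows 1
per row: [ 0.009 -0.115  0.09 ] [-0.0003 -0.      0.0022]
```

View pics/sideS.png

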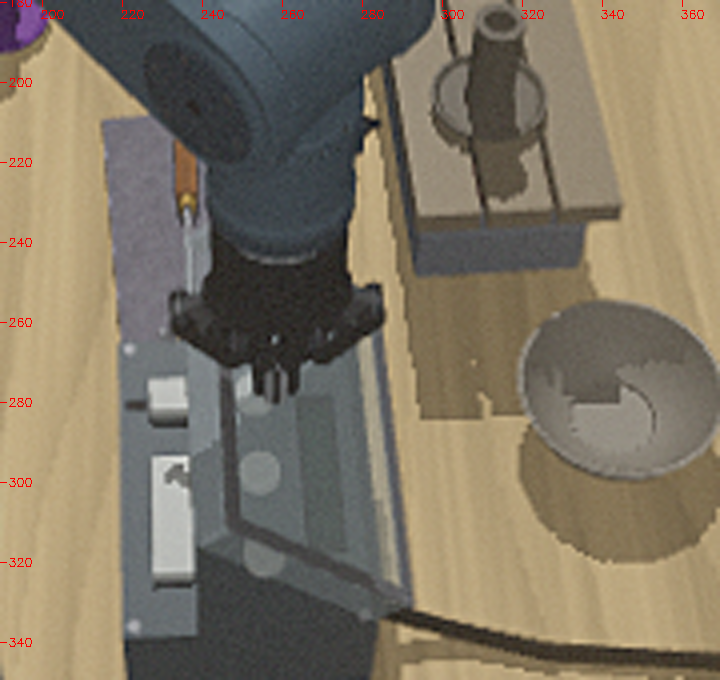

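Request:
arm_command:
  motion: "0.004 -0.05 0.035 0 0 0 0; 0 -0.05 0.04 0 0 0 0; 0 -0.045 0.045 0 0 0 0; 0 -0.04 0.05 0 0 0 0; 0 -0.03 0.05 0 0 0 0; 0 0 0 0 0 0 0"

```text
time_s: 35.98
eef_pos: [0.4519, -0.2973, 0.1523]
eef_rot: [0.003, 0.697, 0.717, 0.001]
wrist_force: [1.1, -0.2, 0.3]
opening: 0.001
```

```bash
python3 go.py .43 -.295 .1488 91.4
```

```text
t 35.98 tcp [ 0.4519 -0.2973  0.1523] yaw 91.6 tilt 0.34 F [ 1.08 -0.19  0.32] open 0.00
total mm [  2.9 -21.9   3.4] deg [0.29 0.16 0.24] rows 1
per row: [ 0.014 -0.109  0.017] [0.0049 0.0027 0.004 ]
```

Request:
arm_command:
  motion: "0.005 -0.035 0.03 0.003 0.001 0.002 0; 0.003 -0.035 0.035 0 0 0 0; 0 -0.035 0.035 0 0 0 0; 0 -0.03 0.035 0 0 0 0; 0 0 0 0 0 0 0"

```text
time_s: 36.4
eef_pos: [0.4249, -0.2972, 0.1232]
eef_rot: [0.004, 0.698, 0.716, 0.001]
wrist_force: [0.2, 0.4, 0.7]
opening: -0.002
```

```bash
python3 go.py .424 -.293 .116 91.4
```

```text
t 36.40 tcp [ 0.4249 -0.2972  0.1232] yaw 91.5 tilt 0.44 F [0.18 0.42 0.73] open -0.00
total mm [ 4.2 -0.9  7.2] deg [0.38 0.22 0.1 ] rows 1
per row: [ 0.021 -0.004  0.036] [0.0063 0.0037 0.0016]
```

Request:
arm_command:
  motion: "0.008 0 0.018 0.003 0.002 0 0; 0.004 0 0.018 0 0 0 0; 0 0 0.018 0 0 0 0; 0 0 0.015 0 0 0 0"

```text
time_s: 36.73
eef_pos: [0.4239, -0.2958, 0.1157]
eef_rot: [0.001, 0.698, 0.716, -0.001]
wrist_force: [-11.5, 10.9, 34.6]
opening: 0.002
```

Request:
arm_command:
  motion: "0 0 -0.02 0 0 0 0; 0 0 -0.04 0 0 0 0; 0 0 -0.1 0 0 0 0; 0 0 -0.15 0 0 0 0; 0 0 -0.18 0 0 0 0; 0 0 -0.18 0 0 0 0; 0 0 -0.15 0 0 0 0; 0.05 0 -0.05 0 0 0 0"

```text
time_s: 37.4
eef_pos: [0.4207, -0.2817, 0.2915]
eef_rot: [-0.009, 0.698, 0.717, -0.001]
wrist_force: [-0.0, -0.6, 0.6]
opening: 0.001
```

```bash
python3 go.py .40 .1 .3 91.4;python3 - <<'E'
from h import *
o=shot("s"); T,S=o["top"],o["side"]
crop(S,(190,180,370,350),4,"sideT",20)
E
```

```text
t 37.40 tcp [ 0.4207 -0.2817  0.2915] yaw 91.5 tilt 0.99 F [-0.05 -0.63  0.64] open 0.00
total mm [382.2 -10.5  -4.2] deg [-0.77 -0.62  0.14] rows 10
per row: [ 0.191 -0.005 -0.002] [-0.0013 -0.001   0.0002]
```

View pics/sideT.png

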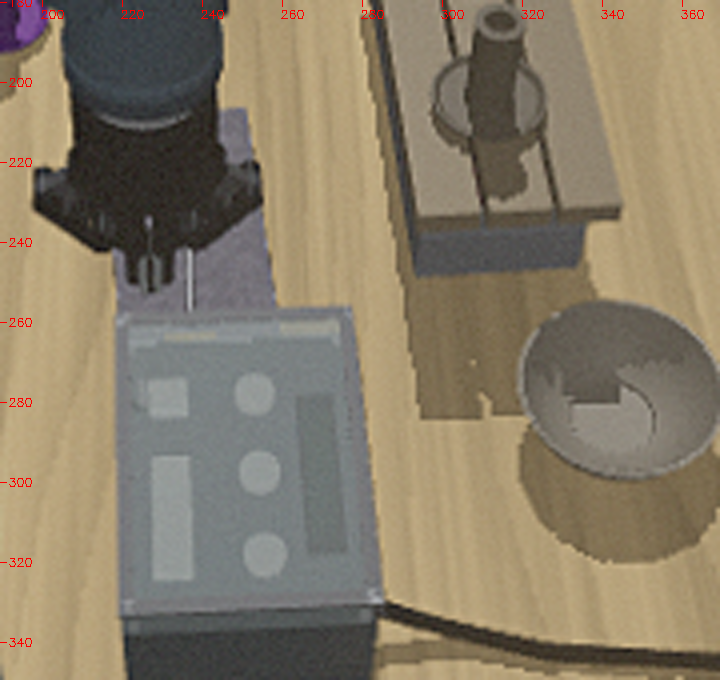

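Request:
arm_command:
  motion: "0.1 0 -0.05 0 0 0 0; 0.18 -0.02 -0.03 0 0 0 0; 0.19 -0.03 0 0 0 0 0; 0.19 -0.03 0 0 0 0 0; 0.19 -0.03 0 0 0 0 0; 0.19 -0.03 0 0 0 0 0; 0.19 -0.03 0 0 0 0 0; 0.19 -0.03 0 0 0 0 0; 0.19 -0.03 0 0 0 0 0; 0.19 -0.02 0 0 0 0 0"

```text
time_s: 38.33
eef_pos: [0.3489, 0.0918, 0.2901]
eef_rot: [-0.026, 0.701, 0.713, -0.006]
wrist_force: [1.1, -0.1, 0.7]
opening: -0.001
```

Request:
arm_command:
  motion: "0.19 0 0 0 0 0 0; 0.19 0 0 0 0 0 0; 0.19 0 0 0 0 0 0; 0.19 0 0 0 0 0 0; 0.19 0 0 0 0 0 0; 0.15 0 0 0 0 0 0; 0.08 0 0 0 0 0 0; 0 0 0 0 0 0 0; 0 0 0 0 0 0 0; 0 0 0 0 0 0 0"

```text
time_s: 39.17
eef_pos: [0.3265, 0.3428, 0.2717]
eef_rot: [-0.034, 0.696, 0.717, -0.023]
wrist_force: [0.1, -0.2, 0.9]
opening: 0.002
```

```bash
python3 go.py .40 .1 .3 91.4;python3 - <<'E'
from h import *
o=shot("t"); T,S=o["top"],o["side"]
crop(S,(130,80,370,360),2.1,"sideU",20)
crop(T,(60,100,430,300),2.1,"topU",20)
E
```

```text
t 39.17 tcp [0.3265 0.3428 0.2717] yaw 91.6 tilt 4.70 F [ 0.12 -0.19  0.87] open 0.00
total mm [-244.2   63.9  -37.4] deg [-4.62 -0.9   0.24] rows 7
per row: [-0.174  0.046 -0.027] [-0.011  -0.0021  0.0006]
```

View pics/sideU.png

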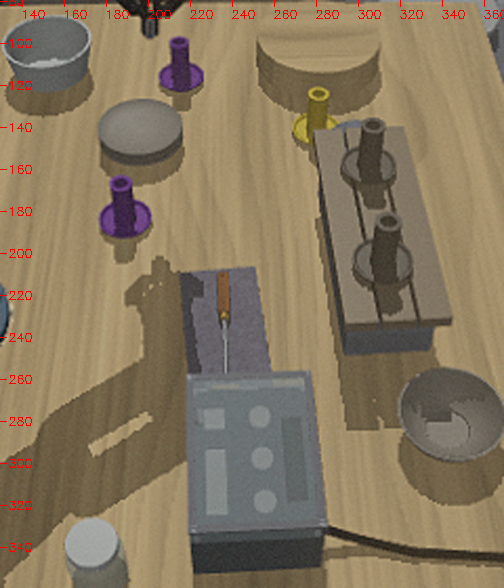

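View pics/topU.png

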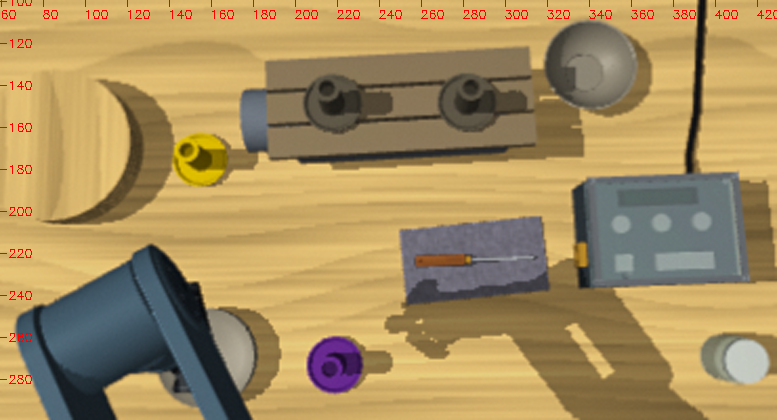

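```bash
python3 - <<'E'
from h import *
a=pickle.load(open("pics/a.pkl","rb"));o=pickle.load(open("pics/t.pkl","rb"))
for n,b in (("side",(215,255,290,355)),("top",(330,175,420,240))):
    A=a[n]["img"][b[1]:b[3],b[0]:b[2]].astype(int);B=o[n]["img"][b[1]:b[3],b[0]:b[2]].astype(int)
    print(n,np.abs(A-B).mean(), (np.abs(A-B).max(2)>40).mean())
from bench import hand_in,get_obs
print(get_obs()["wrist_force"],get_obs()["dq"].round(4)); print(hand_in())
E
```

```text
side 4.083955555555556 0.021466666666666665
top 9.50905982905983 0.022905982905982905
[-0.00952142  0.94008878  0.48816479] [-0.0098 -0.0148 -0.0152  0.0015  0.0012  0.0031]
the job is handed in; nothing more can be done
None
```

I did the whole job in the order asked and handed it in at about 39 s.

- **Candlesticks:** Only two grey ones were present. Both stand upright on the plank about 0.2 m apart, well inside its edges. The first was pressed onto the slats with about 27 N just before I let go; the second landed at about 8 N.
- **Hood release:** I pushed the pin through the hole and the hood sprang fully open. The pin now lies wholly on its mat.
- **Keys:** I pressed clear, programme three and start, one at a time and each about 5–6 mm down. Programme three and start reached their stops at about 26 N; clear read 4.5 N. I touched no other key.
- **Hood shut:** I pushed it over from behind and pressed it down to its stop, which took about 35 N at the fingertips. It stayed down after I lifted off, and the last pictures match its shut state at the start.

In the last pictures the other ware I could see looked unmoved, though the arm partly hid the plates in the top view. I saw nothing knocked aside at any point. I could not read the hood angle or key travel directly, so those come from pictures, forces and tool height. The arm was clear of everything at hand-in.

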